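# Turn the pinned sample case a quarter turn under the display riser

### The arm

A 7-joint arm with a two-finger parallel gripper is mounted at the origin on a cart in front of the work surface, level with it; the furniture and walls round the work are solid. World frame = base frame: x ahead of the robot, y to its left, z up, the work surface at z = 0. Lengths are in m, angles in rad, forces in N, time in s.
With the tool pointing down it reaches from about 0.425 to 0.875 m from the base axis. Payload 8.4 kg.
Tool frame: the origin (TCP) lies at the centre of the arm's flange, where the gripper is bolted on; the fingertips stand 182 mm ahead of it and the grasp point (between the pads) lies 164 mm ahead of it; z points along the fingers, y is the line along which they close (so a half turn about z gives the same grasp; the last joint's range is limited). The gripper opens to 87 mm and grips with 3 to 60 N. Pads are 19 mm wide; open, the fingers measure 117 mm over their backs; the gripper's body (75 mm by 190 mm) begins 51 mm behind the grasp point.
Start: joints at [1.136, 0.333, 0.04, 1.465, -0.013, 1.343, -0.059], TCP at [0.214, -0.614, 0.405] pointing down, gripper open.
Joint ranges: [-2.58, 2.58], [-0.38, 2.09], [-1.3, 1.39], [0.25, 2.4], [-1.5, 4.64], [0.08, 2.09], [-2.65, 2.65]. Speed limits (rad/s): [2.22, 2.22, 2.79, 2.79, 3.14, 3.14, 3.14].

### API

Orientations are given as a unit quaternion [w, x, y, z].
In Python, from workcell import bot gives the robot as it stands.
- The arm moves only by the tool send_rows, never from a script. Its argument "deltas" is a list of rows, each an object with "delta_pos": the shift along the world's x, y, z in m, a list of three; "delta_rot": the turn, a rotation vector about the world's x, y, z in rad, a list of three; "gripper": the gripper's target within -1 to 1 (fully open at 1, half-way at 0, shut at -1). In form: [{"delta_pos": [dx, dy, dz], "delta_rot": [rx, ry, rz], "gripper": gripper}, ...]. A call has 1 to 20 rows; each row shifts and turns the commanded pose from where the row before left it; what a row does not reach is not made up. A row lasts 1/12 s, in which the tool goes at most 41.7 mm and 7.16 degrees, less where a joint would pass 70% of its speed; a pose out of reach is approached as far as the arm can. A call with a gripper value outside its range is refused whole. The fingers move at their own pace and stop on an object; "newtons" is the grip in N (left out, the last holds). Time passes only in rows, so rows that do not move let the fingers close. It gives the time, the measured TCP pose, the force, the opening and the grip force at its end, in the units of the state.
- bot.get_obs(): the state, without advancing time (a new reading comes with each control period).
- bot.camera(name): name is "scene" or "top" or "wrist"; returns a dict with "image" (400x640x3 uint8, blue, green, red), "z_map" (400x640 float32, m along the optical axis (not along the pixel's ray), 0 where there is no reading), "fx", "fy", "cx", "cy" (pixels), "rvec" (rotation vector, rad) and "tvec" (3), from world to camera coordinates, as OpenCV has them. Camera axes: x right, y down, z forward; pixel columns grow to the right and rows downward; lengths in m; the calibration is good to about 2 mm. The wrist camera is an equidistant fisheye: a pixel r from the principal point sees the ray r / f radians off the axis. A picture is of the moment at which its call begins.
- bot.sign_off(): hands the job in; it is judged then, once.
The state is a dict: "time": time; "joint_positions": joint angles; "dq": joint speeds; "effort": joint torques, N m; "ee_pos": TCP position; "ee_rot": TCP orientation; "ft_force": force on the tool from outside, world axes, zero at the start; "moment": the same for the moment, N m; "finger_gap": opening from 0.0 (shut) to 1.0 (fully open); "grasp_force": force on a finger pad.
Only numpy, scipy, OpenCV 4.12 (cv2) and the standard library are available. Lean on these libraries where they do the work, as an engineer would, in place of code of your own. Each camera call takes 0.05 s, during which the arm holds its last target. There are 200 camera calls.

### The job

The flat grey sample case lies under the shelf of the display riser, one corner pinned by the riser's spring foot. Reach in under the shelf and turn the case a quarter turn clockwise, as seen from above, by pushing its free end round the pinned corner, until its long latch side comes gently to rest flush along the short steel stop bar. Keep the pinned corner under the foot and the case flat on the table, and leave the loose flat bearing, the steel ring and the small carton near the riser where they are.

Things in the scene. Friction and masses are not known exactly. Their poses are not given: they have to be found in the camera images.
- display_riser: Fixed aluminium riser: level shelf (underside 210 mm up, front lip 206) on a back sheet. Origin on the table below the spring foot; z up, -x out of its open front, +y towards the stop bar. In this frame the shelf spans x -85 to +27, y -150 to +28 mm; back sheet x +22 to +27, y -105 to +28; front and both ends open. Card and bearing fixed on top (to 262 mm up, x > -36). The stop bar belongs to it.
- foot (a point): Fixed point: centre of the spring foot's lower face, 34 mm up, above the riser's origin; riser's axes. The foot is a round pad 20 mm across on a vertical 11 mm plunger under the shelf (sleeve 26 mm across from 175 mm up) and presses on the case with about 15 N; the case turns under it as on a pivot.
- stop_bar: Steel stop bar, fixed with the riser, 60 mm long (riser x -98 to -38 mm), 16 mm wide, 18 mm high; riser's axes. Origin on the table below the middle of the face against which the case comes to rest; this face looks to the riser's -y and lies at y +69 mm in its frame.
- shelf_edge (a point): Middle of the lower front edge of the shelf's lip, 206 mm up; riser's axes. A tool pointing straight down cannot get to the case past this edge: lean it, tips in under the shelf. Room for a leaning tool (tips towards world -y, 105 to 110 deg clockwise of world x; 30 to 37 deg from vertical) lies between the drawer cabinet (165 mm high) and the clamp (104 mm) left of the riser.
- case_centre (a point): Centre (17 mm up) of the closed grey plastic case, 80 (x) by 110 (y) by 34 mm, about 0.4 kg, z up. At the start its axes lie 0.1 to 0.45 rad clockwise of the riser's: +x hinge side to the back sheet, -x side with two steel latches to the open front, +y end pinned, -y end free. After the turn -x looks to the riser's +y, the free end to the riser's -x.
- held_corner (a point): Point on the case's top under the spring foot, 12 mm in from its +x and +y sides: +28, +43, +17 mm from the centre; case's axes.
- front_side (a point): Middle of the case's -x long side (latch side), 9 mm up: -40, 0, -8 mm from the centre; case's axes. This side must end flush along the stop bar.
- taper_bearing: Bystander: loose steel bearing lying flat, 74 mm across, 22 mm high, left of the riser, in front of the drawers. Origin at its underside's centre.
- bearing_carton: Bystander: loose small bearing carton, 62 x 76 x 24 mm, to the right of the riser. Origin at its underside's centre.
- ring_gauge: Bystander: loose thick steel ring, 58 mm across, 18 mm high, between the riser and the robot. Origin at its underside's centre.

How it is judged:
At the end, for the whole second after the job is handed in: The case has made the quarter turn: its latch side lies along the stop bar within 0.04 rad, the middle of that side within 5 mm of the bar's face, the pinned corner within 10 mm of the foot's axis, the case flat on the table (0.05 rad) and at rest (angle between the x axis of case_centre and the y axis of display_riser, either way round below 0.04 rad and y of front_side in the frame of display_riser above 0.064 m and horizontal distance between held_corner and foot below 0.01 m and angle between case_centre's own z axis and vertical below 0.05 rad and linear speed of case below 0.01 m/s); the robot touches nothing.
It fails at once if the pinned corner is dragged out from under the foot (more than 15 mm from its axis) (horizontal distance between held_corner and foot above 0.015 m).
It fails at once if the case is pressed hard against the stop bar (over 40 N) (contact force between case and stop_bar above 40 N).
It fails at once if the case is tipped off the table (more than 0.2 rad) (angle between case_centre's own z axis and vertical above 0.2 rad).
It fails at once if a bystander is moved more than 20 mm (distance of any of taper_bearing, bearing_carton, ring_gauge from where it was at the start of the episode above 0.02 m).
It also fails if it takes over 53 s, if anything falls off the work surface, if the arm or the gripper's body presses on something with over 40 N, if the wrist force passes 120 N, or if a joint passes its speed limit or range.

## Working session

There is one attempt and no reset: what is moved stays moved. The work goes in short steps, Python scripts to look and compute and a tool call to move; the robot and the scene stay as the last step left them, time stands still between calls to the robot, and variables do not carry over. Pictures are saved under pics/ and viewed, at most 13 in all, crops included, and the job is handed in when it is done.

Besides the shell and the picture viewer there is one more tool, called after "Emit:" as name(argument=value, ...), one argument or row to a line, values as JSON. send_rows: Moves the arm, as the interface text tells. Its arguments: {"type":"object","properties":{"deltas":{"type":"array"},"newtons":{"type":"number"}},"required":["deltas"]}

```bash
mkdir -p pics; ls; python3 - <<'E'
from workcell import bot
import cv2,numpy as np
for n in ("scene","top"):
    c=bot.camera(n); cv2.imwrite(f"pics/{n}0.png",c["image"]); np.savez(f"{n}0.npz",**c)
    R=cv2.Rodrigues(np.array(c["rvec"]))[0]; print(n,c["fx"],c["cx"],c["cy"],-R.T@np.array(c["tvec"]).ravel(), R[2])
o=bot.get_obs(); print(o)
E
```

```text
pics
scene 473.91784065765484 319.6477025963799 200.68897029757767 [0.03543336 0.30895979 1.09623865] [ 0.37262413 -0.50468449 -0.77874567]
top 451.9150829232732 316.48997133072896 201.61601275706067 [-0.23715286 -0.09633608  1.106195  ] [ 0.60070214 -0.18286522 -0.77827839]
{'time': 0.1, 'joint_positions': array([ 1.13580785,  0.33383881,  0.03987925,  1.46618085, -0.01339184,
        1.34327765, -0.05850031]), 'dq': array([-0.00015672, -0.00160166,  0.00013703, -0.00207245,  0.00106667,
        0.00123729, -0.00093208]), 'effort': array([ 3.65780077e-03, -6.57808900e+01,  1.33905038e+00, -4.04707789e+01,
       -5.99015015e-02,  4.08045435e-02,  2.55621137e-05]), 'ee_pos': array([ 0.21412085, -0.61355611,  0.40395   ]), 'ee_rot': array([-6.98488614e-04,  9.85940227e-01,  1.67096835e-01, -1.72117521e-04]), 'ft_force': array([ 0.20978034, -0.38347346,  0.39847648]), 'moment': array([ 0.02115399, -0.03657918,  0.01774997]), 'grasp_force': 0.0, 'finger_gap': 0.9987482000183632}
```

View pics/scene0.png

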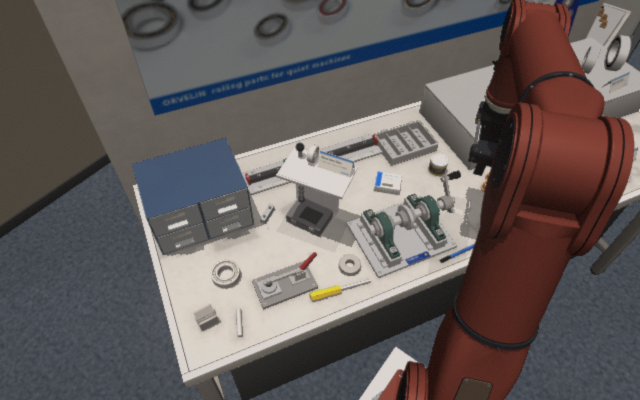

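View pics/top0.png

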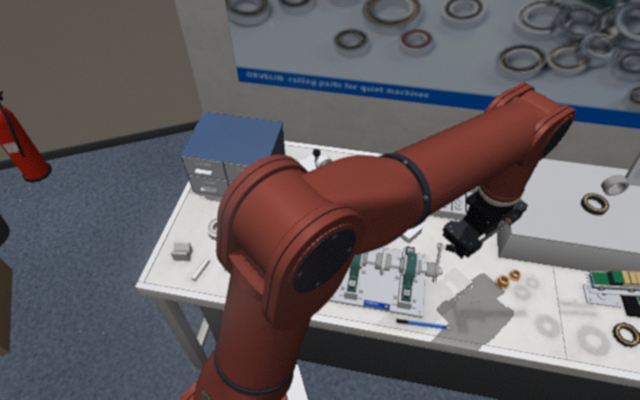

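The scene view shows the riser shelf at about (317,172), the case at (310,215), the stop bar at about (266,212), the cabinet at (195,195), a ring at (225,273), a small ring at (349,264) and the carton at (388,182). In the top view the arm hides all of that. Next I'll enlarge the riser area and get the 3D points.

```bash
cat > h.py <<'E'
import cv2,numpy as np
def load(n): return dict(np.load(n))
def cloud(c):
    z=c["z_map"]; v,u=np.mgrid[:z.shape[0],:z.shape[1]]
    P=np.stack([(u-c["cx"])/c["fx"]*z,(v-c["cy"])/c["fy"]*z,z],-1)
    R=cv2.Rodrigues(c["rvec"])[0]
    W=(P-c["tvec"].ravel())@R
    W[z==0]=np.nan
    return W
def ray(c,u,v,h):
    R=cv2.Rodrigues(c["rvec"])[0]; o=-R.T@c["tvec"].ravel()
    d=R.T@np.array([(u-c["cx"])/c["fx"],(v-c["cy"])/c["fy"],1.])
    return o+d*(h-o[2])/d[2]
E
python3 - <<'E'
from h import *
c=load("scene0.npz"); im=c["image"]
x0,y0,x1,y1=235,130,395,250
cr=cv2.resize(im[y0:y1,x0:x1],None,fx=5,fy=5,interpolation=cv2.INTER_CUBIC)
cv2.imwrite("pics/crop1.png",cr)
W=cloud(c); np.set_printoptions(precision=3,suppress=True)
for n,(u,v) in dict(shelf=(317,172),case=(310,215),bar=(266,212),cab=(195,180),ring=(225,273),gauge=(349,264),carton=(388,182),clamp=(285,285),table=(250,260)).items(): print(n,W[v,u])
# shelf top pts
m=(abs(W[...,2]-0.212)<0.012); m[:, :260]=0; m[:,370:]=0
n,l,s,_=cv2.connectedComponentsWithStats(m.astype(np.uint8)); k=1+np.argmax(s[1:,4]); print(s[k], np.median(W[l==k][:,2]))
P=W[l==k][:,:2].astype(np.float32); print(cv2.minAreaRect(P), cv2.boxPoints(cv2.minAreaRect(P)))
E
```

```text
shelf [ 0.517 -0.33   0.217]
case [ 0.532 -0.32   0.037]
bar [ 0.647 -0.262  0.019]
cab [ 0.777 -0.149  0.167]
ring [ 0.609 -0.054 -0.002]
gauge [ 0.366 -0.278 -0.002]
carton [ 0.43  -0.57   0.024]
clamp [ 0.454 -0.117  0.016]
table [ 0.581 -0.122  0.004]
[ 276  146   82   53 1985] 0.21572633917273074
((0.522196888923645, -0.33472126722335815), (0.17833185195922852, 0.1162828579545021), 13.95215892791748) [[ 0.422 -0.3  ]
 [ 0.45  -0.413]
 [ 0.623 -0.37 ]
 [ 0.595 -0.257]]
```

View pics/crop1.png

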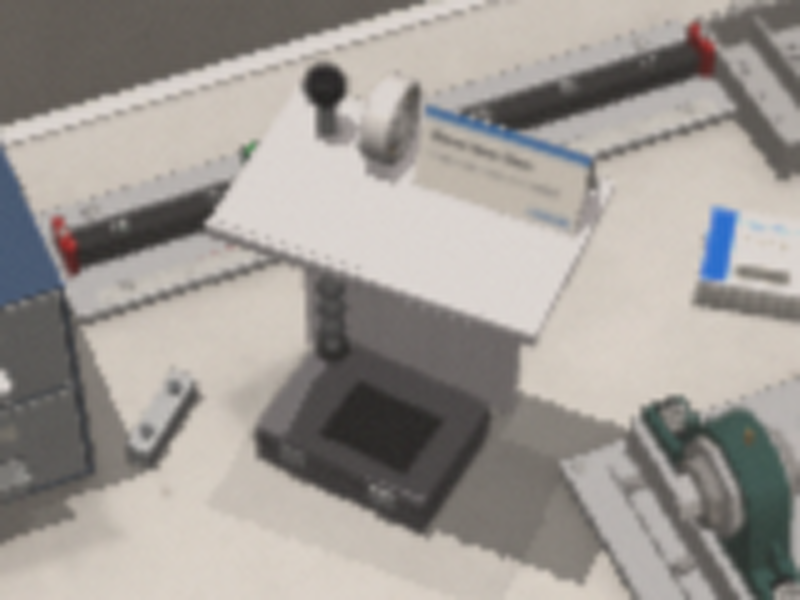

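The close-up shows the case's top corners at crop (260,425), (425,515) and (490,408). The foot plunger is at about (332,345) and the stop bar runs from (145,445) to (185,385). Now the case pose in the riser frame.

```bash
cat >> h.py <<'E'
A=np.deg2rad(13.95); X=np.array([np.sin(A),-np.cos(A)]); Y=np.array([np.cos(A),np.sin(A)]); O=np.array([0.588,-0.348])
def toR(p): d=np.asarray(p)[...,:2]-O; return np.stack([d@X,d@Y],-1)
def toW(p): p=np.asarray(p,float); return O+p[...,:1]*X+p[...,1:2]*Y
np.set_printoptions(precision=4,suppress=True)
E
python3 - <<'E'
from h import *
c=load("scene0.npz"); W=cloud(c); r=toR(W); z=W[...,2]
print("foot",toR(ray(c,301.4,199,.036)))
for n,(u,v) in dict(fl=(287,214.5),fr=(320,233),br=(333,211.5)).items(): print(n,toR(ray(c,u,v,.034)))
m=(abs(z-.035)<.006)&(abs(r[...,0]+.05)<.08)&(abs(r[...,1]+.06)<.12)
n,l,s,_=cv2.connectedComponentsWithStats(m.astype(np.uint8)); k=1+np.argmax(s[1:,4])
P=r[l==k].astype(np.float32); print(s[k],cv2.minAreaRect(P)); print(cv2.boxPoints(cv2.minAreaRect(P)))
def seg(nm,lo,hi,u0,v0,u1,v1):
    m=(z>lo)&(z<hi); q=np.zeros_like(m); q[v0:v1,u0:u1]=1; m&=q
    n,l,s,_=cv2.connectedComponentsWithStats(m.astype(np.uint8)); k=1+np.argmax(s[1:,4]); p=W[l==k]
    print(nm,s[k,4],"world box",cv2.boxPoints(cv2.minAreaRect(p[:,:2].astype(np.float32))).round(3).tolist(),p[:,2].max().round(3))
seg("bar",.012,.024,250,195,280,230); seg("cab",.155,.18,130,140,255,225); seg("ring",.015,.03,205,255,245,290)
seg("gauge",.01,.03,335,252,365,278); seg("carton",.016,.03,372,170,405,196); seg("clamp",.008,.13,250,245,320,305)
for h in (.05,.1): seg("machine",h,.2,340,190,460,275)
E
```

```text
foot [ 0.0027 -0.0007]
fl [-0.0632  0.0134]
fr [-0.0836 -0.0965]
br [-0.0008 -0.1007]
[286 198  47  34 889] ((-0.03311427682638168, -0.040208760648965836), (0.1111195757985115, 0.08527813106775284), 83.69298553466797)
[[-0.0816 -0.0907]
 [ 0.0032 -0.1001]
 [ 0.0154  0.0103]
 [-0.0694  0.0197]]
bar 110 world box [[0.6299999952316284, -0.23499999940395355], [0.6439999938011169, -0.2939999997615814], [0.6610000133514404, -0.28999999165534973], [0.6470000147819519, -0.23100000619888306]] 0.024
cab 5882 world box [[0.6499999761581421, -0.21400000154972076], [0.8320000171661377, -0.3149999976158142], [0.9589999914169312, -0.08799999952316284], [0.7770000100135803, 0.014000000432133675]] 0.173
ring 447 world box [[0.5479999780654907, -0.04899999871850014], [0.6000000238418579, -0.0989999994635582], [0.6499999761581421, -0.04800000041723251], [0.5979999899864197, 0.003000000026077032]] 0.028
gauge 309 world box [[0.32199999690055847, -0.257999986410141], [0.3499999940395355, -0.3100000023841858], [0.4000000059604645, -0.28299999237060547], [0.3720000088214874, -0.23100000619888306]] 0.025
carton 423 world box [[0.38600000739097595, -0.5609999895095825], [0.41600000858306885, -0.621999979019165], [0.48399999737739563, -0.5889999866485596], [0.45399999618530273, -0.527999997138977]] 0.03
clamp 1823 world box [[0.3790000081062317, -0.17800000309944153], [0.4569999873638153, -0.2199999988079071], [0.5350000262260437, -0.07699999958276749], [0.4569999873638153, -0.03400000184774399]] 0.108
machine 2434 world box [[0.15700000524520874, -0.5329999923706055], [0.30300000309944153, -0.6140000224113464], [0.4309999942779541, -0.3840000033378601], [0.2849999964237213, -0.30300000309944153]] 0.131
machine 590 world box [[0.26499998569488525, -0.4440000057220459], [0.3230000138282776, -0.4749999940395355], [0.38499999046325684, -0.35899999737739563], [0.3269999921321869, -0.328000009059906]] 0.131
```

```bash
cat >> h.py <<'E'
def axes(az,L):
    a=np.deg2rad(az); L=np.deg2rad(L); d=np.array([np.cos(a),np.sin(a),0]); z=np.sin(L)*d+[0,0,-np.cos(L)]
    y=np.array([-d[1],d[0],0]); return np.cross(y,z),y,z
PARTS=[("finger",-.0095,.0095,.015,0,.069),("body",-.0375,.0375,.095,.069,.182),("wrist",-.05,.05,.05,.182,.32)]
def clear(tip,az,L,P):  # distance of cloud P to tool boxes
    x,y,z=axes(az,L); q=(P-tip); q=np.c_[q@x,q@y,-(q@z)]; out={}
    for n,x0,x1,hy,s0,s1 in PARTS:
        d=np.maximum(np.maximum(np.c_[x0-q[:,0],abs(q[:,1])-hy,s0-q[:,2]],np.c_[q[:,0]-x1,abs(q[:,1])-hy,q[:,2]-s1]),0)
        dd=np.linalg.norm(d,axis=1); k=dd.argmin(); out[n]=(round(dd[k]*1000),P[k].round(3).tolist())
    return out
def scene_pts():
    W=cloud(load("scene0.npz")).reshape(-1,3); W=W[np.isfinite(W[:,0])]
    W=W[(W[:,2]>.012)&(W[:,2]<.27)&(W[:,0]>.2)&(W[:,0]<.95)&(W[:,1]<.02)&(W[:,1]>-.65)]
    r=toR(W); W=W[~((r[:,0]>-.095)&(r[:,0]<.04)&(r[:,1]>-.16)&(r[:,1]<.035))]
    cols=[np.c_[W[:,:2],W[:,2]*f] for f in (1,.75,.5,.25)]
    gx,gy=np.meshgrid(np.linspace(-.085,.027,15),np.linspace(-.15,.028,24)); g=toW(np.c_[gx.ravel(),gy.ravel()])
    cols+= [np.c_[g,np.full(len(g),h)] for h in (.206,.216)]
    return np.vstack(cols)
E
python3 - <<'E'
from h import *
P=scene_pts()
poses=[("s1a",-.075,-.125),("s1b",-.075,-.075),("b1",-.015,-.08),("m1",-.055,-.075),("m2",-.08,-.05),("end",-.085,-.03)]
for az in (-105,-110,-90,-120):
  for L in (30,36):
    print(az,L)
    for n,x,y in poses:
        t=np.r_[toW([x,y]),.02]; print("  ",n,t.round(3),clear(t,az,L,P))
E
```

```text
-105 30
   s1a [ 0.449 -0.305  0.02 ] {'finger': (50, [0.389, -0.276, 0.017]), 'body': (5, [0.422, -0.199, 0.1]), 'wrist': (8, [0.512, -0.279, 0.206])}
   s1b [ 0.497 -0.293  0.02 ] {'finger': (72, [0.462, -0.205, 0.016]), 'body': (0, [0.425, -0.196, 0.102]), 'wrist': (9, [0.557, -0.268, 0.206])}
   b1 [ 0.507 -0.353  0.02 ] {'finger': (64, [0.428, -0.369, 0.014]), 'body': (10, [0.516, -0.295, 0.206]), 'wrist': (0, [0.475, -0.289, 0.206])}
   m1 [ 0.502 -0.313  0.02 ] {'finger': (78, [0.428, -0.369, 0.014]), 'body': (10, [0.591, -0.276, 0.206]), 'wrist': (0, [0.542, -0.272, 0.206])}
   m2 [ 0.52  -0.282  0.02 ] {'finger': (75, [0.462, -0.205, 0.016]), 'body': (15, [0.433, -0.185, 0.085]), 'wrist': (13, [0.587, -0.261, 0.206])}
   end [ 0.538 -0.273  0.02 ] {'finger': (78, [0.632, -0.237, 0.02]), 'body': (2, [0.656, -0.211, 0.141]), 'wrist': (20, [0.595, -0.259, 0.206])}
-105 36
   s1a [ 0.449 -0.305  0.02 ] {'finger': (50, [0.389, -0.276, 0.017]), 'body': (0, [0.425, -0.196, 0.102]), 'wrist': (26, [0.52, -0.277, 0.206])}
   s1b [ 0.497 -0.293  0.02 ] {'finger': (69, [0.462, -0.205, 0
[... 5258 characters left out ...]
] {'finger': (72, [0.462, -0.205, 0.016]), 'body': (10, [0.655, -0.216, 0.149]), 'wrist': (7, [0.58, -0.262, 0.206])}
   b1 [ 0.507 -0.353  0.02 ] {'finger': (65, [0.428, -0.369, 0.014]), 'body': (17, [0.537, -0.281, 0.206]), 'wrist': (0, [0.527, -0.276, 0.206])}
   m1 [ 0.502 -0.313  0.02 ] {'finger': (82, [0.428, -0.369, 0.014]), 'body': (17, [0.582, -0.27, 0.206]), 'wrist': (0, [0.572, -0.264, 0.206])}
   m2 [ 0.52  -0.282  0.02 ] {'finger': (78, [0.462, -0.205, 0.016]), 'body': (0, [0.659, -0.216, 0.151]), 'wrist': (13, [0.595, -0.259, 0.206])}
   end [ 0.538 -0.273  0.02 ] {'finger': (72, [0.632, -0.237, 0.02]), 'body': (0, [0.671, -0.224, 0.166]), 'wrist': (19, [0.665, -0.191, 0.165])}
```

```bash
python3 - <<'E'
from h import *
from scipy.spatial.transform import Rotation as Ro
c=load("scene0.npz"); W=cloud(c).reshape(-1,3); W=W[np.isfinite(W[:,0])]
q=np.array([-7e-4,.98594,.1671,0]); R=Ro.from_quat(q[[1,2,3,0]]).as_matrix(); t=np.array([.2141,-.6136,.404])
p=(W-t)@R; p=np.c_[p[:,:2],.182-p[:,2]]
for s in np.arange(.0,.5,.02):
    k=(abs(p[:,2]-s)<.01)&(abs(p[:,0])<.25)&(abs(p[:,1])<.25)
    if k.sum()>5: print(f"{s:.2f}",k.sum(),"x",np.percentile(p[k,0],[2,98]),"y",np.percentile(p[k,1],[2,98]))
E
```

```text
0.00 23 x [-0.0106  0.0098] y [-0.0567 -0.0489]
0.02 51 x [-0.0112  0.0099] y [-0.0568 -0.0498]
0.04 29 x [-0.0106  0.0096] y [-0.0585 -0.0533]
0.08 237 x [-0.0145  0.0367] y [-0.089   0.0564]
0.10 183 x [-0.0127  0.0363] y [-0.0983  0.0791]
0.12 470 x [-0.0154  0.0349] y [-0.0967  0.0826]
0.14 127 x [-0.0154  0.0226] y [-0.0535 -0.0171]
0.16 217 x [-0.0139  0.0361] y [-0.0529 -0.0145]
0.18 292 x [-0.0155  0.0355] y [-0.0516 -0.0032]
0.20 147 x [-0.0154  0.0411] y [-0.0439 -0.0051]
0.22 267 x [-0.0214  0.0404] y [-0.0439 -0.0021]
0.24 241 x [-0.0171  0.0393] y [-0.0431 -0.0063]
0.26 235 x [-0.0089  0.0438] y [-0.0429  0.0235]
0.28 201 x [0.0005 0.0404] y [-0.0427  0.0154]
0.30 145 x [0.0089 0.0392] y [-0.0407 -0.0038]
0.32 39 x [0.0182 0.0467] y [-0.0368 -0.0019]
0.34 58 x [0.0359 0.0502] y [-0.0782  0.014 ]
0.36 140 x [0.0312 0.0509] y [-0.0908  0.0258]
0.38 147 x [0.0364 0.0511] y [-0.1176  0.027 ]
0.40 250 x [0.0318 0.0501] y [-0.1972  0.024 ]
0.42 1316 x [-0.0492  0.0457] y [-0.2271  0.0132]
0.44 871 x [-0.0345  0.0321] y [-0.2434 -0.0528]
0.46 795 x [-0.0405  0.0242] y [-0.2473 -0.1386]
0.48 184 x [-0.0368  0.0067] y [-0.2496 -0.2176]
```

```bash
python3 - <<'E'
from h import *
c=load("scene0.npz"); im=c["image"]
cv2.imwrite("pics/crop2.png",cv2.resize(im[20:260,420:620],None,fx=2.5,fy=2.5,interpolation=cv2.INTER_CUBIC))
E
```

```text
(no output)
```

View pics/crop2.png

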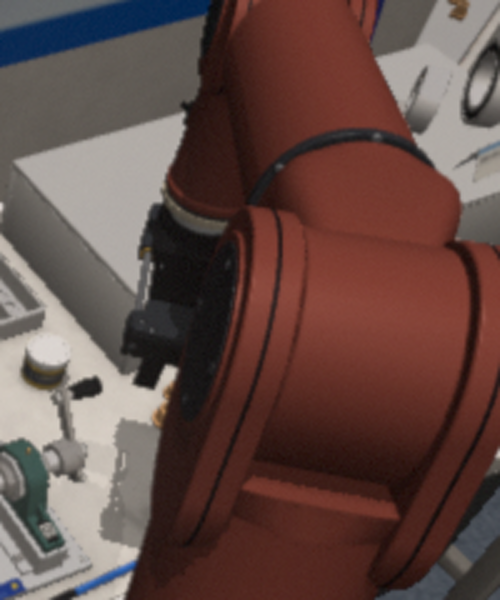

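The enlarged view shows the gripper's wide black body ending well below the flange, with a round wrist of about 42 mm radius above it. I'll refine the clearance model and pick the best lean for each waypoint.

```bash
cat >> h.py <<'E'
PARTS=[("finger",-.0095,.0095,.015,0,.069),("body",-.0375,.0375,.097,.069,.132),("neck",-.0375,.0375,.055,.132,.19),("wrist",-.043,.043,.043,.19,.36),("elbow",-.052,.052,.06,.36,.48)]
E
python3 - <<'E'
from h import *
P=scene_pts()
for z in (.018,.026):
 for n,x,y in [("s1a",-.06,-.125),("s1b",-.06,-.09),("s1c",-.07,-.08),("hook0",.008,-.105),("hook1",-.012,-.09),("hook2",-.03,-.1),("m1",-.05,-.08),("m2",-.075,-.055),("e1",-.085,-.03),("e2",-.07,-.03)]:
  t=np.r_[toW([x,y]),z]; best=[]
  for az in range(-125,-70,5):
   for L in range(26,45,2):
    r=clear(t,az,L,P); k=min(r,key=lambda i:r[i][0]); best.append((r[k][0],az,L,k,r[k][1]))
  best.sort(reverse=True); print(z,n,t.round(3),best[:3])
E
```

```text
0.018 s1a [ 0.452 -0.32   0.018] [(21, -90, 32, 'body', [0.422, -0.199, 0.1]), (21, -90, 30, 'wrist', [0.497, -0.283, 0.206]), (18, -85, 34, 'neck', [0.422, -0.199, 0.1])]
0.018 s1b [ 0.486 -0.311  0.018] [(29, -75, 30, 'neck', [0.422, -0.199, 0.1]), (27, -80, 30, 'body', [0.422, -0.199, 0.1]), (25, -75, 32, 'body', [0.422, -0.199, 0.1])]
0.018 s1c [ 0.493 -0.299  0.018] [(29, -75, 26, 'wrist', [0.452, -0.294, 0.206]), (26, -80, 26, 'body', [0.422, -0.199, 0.1]), (25, -75, 28, 'body', [0.422, -0.199, 0.1])]
0.018 hook0 [ 0.488 -0.381  0.018] [(17, -80, 44, 'body', [0.374, -0.386, 0.092]), (15, -85, 44, 'wrist', [0.52, -0.277, 0.206]), (13, -75, 44, 'body', [0.366, -0.35, 0.089])]
0.018 hook1 [ 0.498 -0.358  0.018] [(28, -75, 42, 'body', [0.366, -0.35, 0.089]), (26, -80, 42, 'wrist', [0.527, -0.276, 0.206]), (25, -90, 44, 'body', [0.385, -0.279, 0.023])]
0.018 hook2 [ 0.484 -0.343  0.018] [(23, -85, 40, 'neck', [0.422, -0.199, 0.1]), (22, -85, 38, 'body', [0.365, -0.348, 0.097]), (22, -95, 40, 'wrist', [0.542, -0.272, 0.206])]
0.018 m1 [ 0.498 -0.319  0.018] [(29, -75, 32, 'wrist', [0
[... 1649 characters left out ...]
 [0.535, -0.274, 0.206])]
0.026 m1 [ 0.498 -0.319  0.026] [(33, -75, 34, 'body', [0.422, -0.199, 0.1]), (29, -80, 34, 'body', [0.422, -0.199, 0.1]), (28, -75, 36, 'neck', [0.422, -0.199, 0.1])]
0.026 m2 [ 0.517 -0.288  0.026] [(29, -75, 26, 'body', [0.422, -0.199, 0.1]), (25, -75, 28, 'body', [0.422, -0.199, 0.1]), (24, -80, 26, 'body', [0.422, -0.199, 0.1])]
0.026 e1 [ 0.538 -0.273  0.026] [(21, -75, 26, 'body', [0.422, -0.199, 0.1]), (17, -75, 28, 'body', [0.422, -0.199, 0.1]), (16, -90, 26, 'body', [0.425, -0.196, 0.102])]
0.026 e2 [ 0.542 -0.287  0.026] [(30, -75, 28, 'body', [0.422, -0.199, 0.1]), (27, -75, 26, 'neck', [0.49, -0.285, 0.206]), (26, -75, 30, 'body', [0.422, -0.199, 0.1])]
```

Emit:
send_rows(
  deltas=[
    {"delta_pos": [0, 0, 0.03], "delta_rot": [0, 0, 0], "gripper": -1},
    {"delta_pos": [0, 0, 0.03], "delta_rot": [0, 0, 0], "gripper": -1},
    {"delta_pos": [0, 0, 0.03], "delta_rot": [0, 0, 0], "gripper": -1},
    {"delta_pos": [0, 0, 0.03], "delta_rot": [0, 0, 0], "gripper": -1},
    {"delta_pos": [0, 0, 0.03], "delta_rot": [0, 0, 0], "gripper": -1},
    {"delta_pos": [0.0137, 0.0339, 0], "delta_rot": [0, 0, 0.088], "gripper": -1},
    {"delta_pos": [0.0137, 0.0339, 0], "delta_rot": [0, 0, 0.088], "gripper": -1},
    {"delta_pos": [0.0137, 0.0339, 0], "delta_rot": [0, 0, 0.088], "gripper": -1},
    {"delta_pos": [0.0137, 0.0339, 0], "delta_rot": [0, 0, 0.088], "gripper": -1},
    {"delta_pos": [0.0137, 0.0339, 0], "delta_rot": [0, 0, 0.088], "gripper": -1},
    {"delta_pos": [0.0137, 0.0339, 0], "delta_rot": [0, 0, 0.088], "gripper": -1},
    {"delta_pos": [0.0137, 0.0339, 0], "delta_rot": [0, 0, 0.088], "gripper": -1},
    {"delta_pos": [0.0137, 0.0339, 0], "delta_rot": [0, 0, 0.088], "gripper": -1},
    {"delta_pos": [0.0137, 0.0339, 0], "delta_rot": [0, 0, 0.088], "gripper": -1},
    {"delta_pos": [0.0137, 0.0339, 0], "delta_rot": [0, 0, 0.088], "gripper": -1},
    {"delta_pos": [0.0137, 0.0339, 0], "delta_rot": [0, 0, 0.088], "gripper": -1},
    {"delta_pos": [0.0137, 0.0339, 0], "delta_rot": [0, 0, 0.088], "gripper": -1},
    {"delta_pos": [0.0137, 0.0339, 0], "delta_rot": [0, 0, 0.088], "gripper": -1},
    {"delta_pos": [0.0137, 0.0339, 0], "delta_rot": [0, 0, 0.088], "gripper": -1},
    {"delta_pos": [0.0137, 0.0339, 0], "delta_rot": [0, 0, 0.088], "gripper": -1},
  ],
  newtons=20,
)

```text
time: 1.77
ee_pos: [0.4198, -0.1033, 0.5546]
ee_rot: [0.0, 0.675, 0.738, -0.0]
ft_force: [0.8, -0.0, 0.0]
finger_gap: 0.005
grasp_force: 0.0
```

Emit:
send_rows(
  deltas=[
    {"delta_pos": [0.001, 0, -0.03], "delta_rot": [-0.0927, -0.0081, 0], "gripper": -1},
    {"delta_pos": [0.001, 0, -0.03], "delta_rot": [-0.0927, -0.0081, 0], "gripper": -1},
    {"delta_pos": [0.001, 0, -0.03], "delta_rot": [-0.0927, -0.0081, 0], "gripper": -1},
    {"delta_pos": [0.001, 0, -0.03], "delta_rot": [-0.0927, -0.0081, 0], "gripper": -1},
    {"delta_pos": [0.001, 0, -0.03], "delta_rot": [-0.0927, -0.0081, 0], "gripper": -1},
    {"delta_pos": [0.001, 0, -0.03], "delta_rot": [-0.0927, -0.0081, 0], "gripper": -1},
    {"delta_pos": [0, 0, 0], "delta_rot": [0, 0, 0], "gripper": -1},
    {"delta_pos": [0, 0, 0], "delta_rot": [0, 0, 0], "gripper": -1},
  ],
)

```text
time: 2.43
ee_pos: [0.4252, -0.1048, 0.3739]
ee_rot: [0.201, 0.65, 0.709, -0.186]
ft_force: [0.7, -0.8, 0.8]
finger_gap: 0.002
grasp_force: 0.0
```

```bash
cat >> h.py <<'E'
def toolstate(o):
    from scipy.spatial.transform import Rotation as Ro
    R=Ro.from_quat(np.array(o["ee_rot"])[[1,2,3,0]]).as_matrix(); z=R[:,2]; tip=o["ee_pos"]+.182*z
    return R,tip,np.degrees(np.arctan2(z[1],z[0])),np.degrees(np.arccos(-z[2]))
E
python3 - <<'E'
from h import *
from workcell import bot
o=bot.get_obs(); R,tip,az,L=toolstate(o); print(o["joint_positions"],tip,toR(tip),az,L,"ytool",R[:,1],o["ft_force"])
for n in("scene","wrist"):
    c=bot.camera(n); cv2.imwrite(f"pics/{n}1.png",c["image"]); np.savez(f"{n}1.npz",**c)
P=scene_pts()
for x,y in((-.07,-.13),(-.075,-.13),(-.075,-.09),(-.08,-.13)):
  for az in (-90,-85,-80): print(x,y,az,{k:v[0] for k,v in clear(np.r_[toW([x,y]),.02],az,32,P).items()})
E
```

```text
[ 0.6323 -0.0851 -0.6796  2.0435  0.5418  1.1979 -0.1688] [ 0.433  -0.2003  0.2192] [-0.1807 -0.1148] -85.3043403160042 31.784243250797008 ytool [ 0.9962  0.0866 -0.0029] [ 0.6795 -0.786   0.7533]
-0.07 -0.13 -90 {'finger': 44, 'body': 15, 'neck': 16, 'wrist': 37, 'elbow': 177}
-0.07 -0.13 -85 {'finger': 44, 'body': 16, 'neck': 17, 'wrist': 42, 'elbow': 182}
-0.07 -0.13 -80 {'finger': 43, 'body': 15, 'neck': 17, 'wrist': 46, 'elbow': 187}
-0.075 -0.13 -90 {'finger': 43, 'body': 11, 'neck': 12, 'wrist': 42, 'elbow': 181}
-0.075 -0.13 -85 {'finger': 43, 'body': 12, 'neck': 13, 'wrist': 47, 'elbow': 186}
-0.075 -0.13 -80 {'finger': 42, 'body': 13, 'neck': 13, 'wrist': 51, 'elbow': 190}
-0.075 -0.09 -90 {'finger': 70, 'body': 3, 'neck': 9, 'wrist': 42, 'elbow': 181}
-0.075 -0.09 -85 {'finger': 69, 'body': 7, 'neck': 9, 'wrist': 47, 'elbow': 186}
-0.075 -0.09 -80 {'finger': 68, 'body': 10, 'neck': 11, 'wrist': 51, 'elbow': 190}
-0.08 -0.13 -90 {'finger': 41, 'body': 7, 'neck': 9, 'wrist': 47, 'elbow': 184}
-0.08 -0.13 -85 {'finger': 40, 'body': 8, 'neck': 9, 'wrist': 52, 'elbow': 189}
-0.08 -0.13 -80 {'finger': 39, 'body': 8, 'neck': 10, 'wrist': 56, 'elbow': 194}
```

View pics/scene1.png

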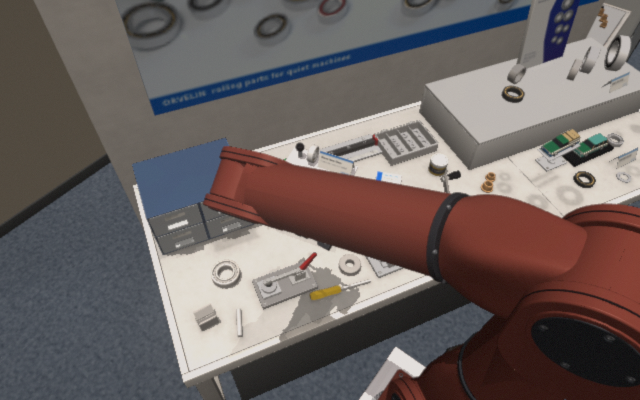

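View pics/wrist1.png

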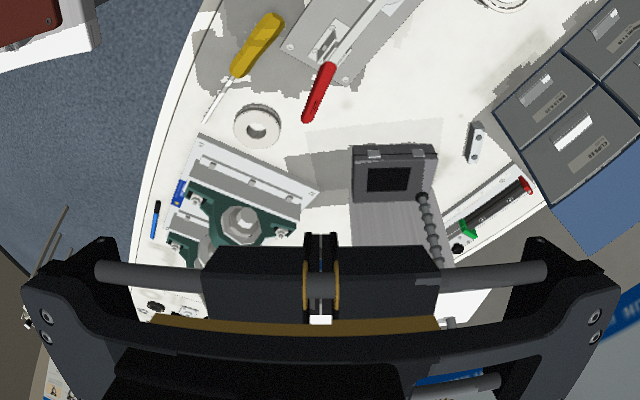

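```bash
python3 - <<'E'
from h import *
P=scene_pts()
for L in (26,28,30):
  for x,y in((-.075,-.13),(-.075,-.09)):
    for az in(-85,-80): print(L,x,y,az,{k:v[0] for k,v in clear(np.r_[toW([x,y]),.02],az,L,P).items()})
for L,az in((28,-80),(28,-83)):
  x,y,z=axes(az,L); t=np.r_[toW([-.075,-.13]),.02]; print(L,az,"tcp",t-.182*z,"z",z)
E
```

```text
26 -0.075 -0.13 -85 {'finger': 43, 'body': 20, 'neck': 27, 'wrist': 28, 'elbow': 175}
26 -0.075 -0.13 -80 {'finger': 43, 'body': 12, 'neck': 28, 'wrist': 32, 'elbow': 179}
26 -0.075 -0.09 -85 {'finger': 74, 'body': 19, 'neck': 23, 'wrist': 28, 'elbow': 175}
26 -0.075 -0.09 -80 {'finger': 73, 'body': 23, 'neck': 26, 'wrist': 32, 'elbow': 179}
28 -0.075 -0.13 -85 {'finger': 43, 'body': 21, 'neck': 22, 'wrist': 34, 'elbow': 178}
28 -0.075 -0.13 -80 {'finger': 43, 'body': 15, 'neck': 23, 'wrist': 38, 'elbow': 182}
28 -0.075 -0.09 -85 {'finger': 72, 'body': 15, 'neck': 18, 'wrist': 34, 'elbow': 178}
28 -0.075 -0.09 -80 {'finger': 71, 'body': 19, 'neck': 21, 'wrist': 38, 'elbow': 182}
30 -0.075 -0.13 -85 {'finger': 43, 'body': 16, 'neck': 18, 'wrist': 40, 'elbow': 182}
30 -0.075 -0.13 -80 {'finger': 42, 'body': 17, 'neck': 18, 'wrist': 45, 'elbow': 186}
30 -0.075 -0.09 -85 {'finger': 70, 'body': 11, 'neck': 13, 'wrist': 40, 'elbow': 182}
30 -0.075 -0.09 -80 {'finger': 70, 'body': 15, 'neck': 16, 'wrist': 45, 'elbow': 186}
28 -80 tcp [ 0.4289 -0.2224  0.1807] z [ 0.0815 -0.4623 -0.8829]
28 -83 tcp [ 0.4333 -0.2217  0.1807] z [ 0.0572 -0.466  -0.8829]
```

The scene view is now blocked by the arm. The wrist view is clear: the case's latch side is at about (395,152), its free end at (352,175), the foot plunger at (425,205) and the bar at (473,143). Now I'll insert to the right of the free end.

Emit:
send_rows(
  deltas=[
    {"delta_pos": [0, -0.016, -0.02], "delta_rot": [0.022, 0.002, 0.013], "gripper": -1},
    {"delta_pos": [0, -0.016, -0.02], "delta_rot": [0.022, 0.002, 0.013], "gripper": -1},
    {"delta_pos": [0, -0.015, -0.021], "delta_rot": [0.022, 0.002, 0.014], "gripper": -1},
    {"delta_pos": [0.0014, -0.0117, -0.0221], "delta_rot": [0, 0, 0], "gripper": -1},
    {"delta_pos": [0.0014, -0.0117, -0.0221], "delta_rot": [0, 0, 0], "gripper": -1},
    {"delta_pos": [0.0014, -0.0117, -0.0221], "delta_rot": [0, 0, 0], "gripper": -1},
    {"delta_pos": [0.0014, -0.0117, -0.0221], "delta_rot": [0, 0, 0], "gripper": -1},
    {"delta_pos": [0, 0, 0], "delta_rot": [0, 0, 0], "gripper": -1},
  ],
)

```text
time: 3.2
ee_pos: [0.4305, -0.2018, 0.2237]
ee_rot: [0.181, 0.644, 0.726, -0.161]
ft_force: [-0.9, 1.0, 0.0]
finger_gap: 0.006
grasp_force: 0.0
```

```bash
cat >> h.py <<'E'
def wray(c,u,v,h):
    R=cv2.Rodrigues(np.array(c["rvec"]))[0]; o=-R.T@np.array(c["tvec"]).ravel()
    a=(u-c["cx"])/c["fx"]; b=(v-c["cy"])/c["fy"]; r=np.hypot(a,b); d=np.array([a/r*np.sin(r),b/r*np.sin(r),np.cos(r)])
    d=R.T@d; return o+d*(h-o[2])/d[2]
def wcloud(c):
    z=c["z_map"]; v,u=np.mgrid[:z.shape[0],:z.shape[1]]; a=(u-c["cx"])/c["fx"]; b=(v-c["cy"])/c["fy"]; r=np.hypot(a,b)+1e-9
    P=np.stack([a/r*np.tan(r)*z,b/r*np.tan(r)*z,z],-1); R=cv2.Rodrigues(np.array(c["rvec"]))[0]
    W=(P-np.array(c["tvec"]).ravel())@R; W[(z==0)|(r>1.4)]=np.nan; return W
def case_pose(c):  # from top-plane points of the case in the wrist view
    W=wcloud(c); r=toR(W); z=W[...,2]
    m=(abs(z-.035)<.005)&(r[...,0]>-.13)&(r[...,0]<.02)&(r[...,1]>-.13)&(r[...,1]<.06)
    n,l,s,_=cv2.connectedComponentsWithStats(m.astype(np.uint8)); k=1+np.argmax(s[1:,4])
    P=r[l==k].astype(np.float32); return s[k],cv2.boxPoints(cv2.minAreaRect(P))
E
python3 - <<'E'
from h import *
from workcell import bot
o=bot.get_obs(); R,tip,az,L=toolstate(o); print(o["joint_positions"],o["ee_pos"],"tip",tip,toR(tip),az,L,o["ft_force"])
c=load("wrist1.npz"); print(c["fx"],c["cx"],c["cy"]); print("old",case_pose(c))
print("bar z", wcloud(c)[143,473], toR(wcloud(c)[143,473]))
c=bot.camera("wrist"); np.savez("wrist2.npz",**c); cv2.imwrite("pics/wrist2.png",c["image"]); print(case_pose(c))
E
```

```text
[ 0.698   0.168  -0.5643  2.1592  0.7744  0.8641 -0.2589] [ 0.4305 -0.2018  0.2237] tip [ 0.4407 -0.2868  0.0631] [-0.0949 -0.1282] -83.16109085976377 28.06324619557222 [-0.9457  0.9961  0.0402]
309.70691628693146 320.3150353270405 198.53204044637639
old (array([ 352,  157,   86,   46, 3402], dtype=int32), array([[-0.0782, -0.0903],
       [ 0.0026, -0.0988],
       [ 0.0141,  0.011 ],
       [-0.0666,  0.0195]], dtype=float32))
bar z [ 0.6393 -0.2586  0.0191] [-0.0744  0.0713]
(array([ 376,  216,  138,   52, 4700], dtype=int32), array([[-0.0785, -0.0902],
       [-0.016 , -0.0968],
       [-0.0044,  0.0126],
       [-0.0668,  0.0192]], dtype=float32))
```

View pics/wrist2.png

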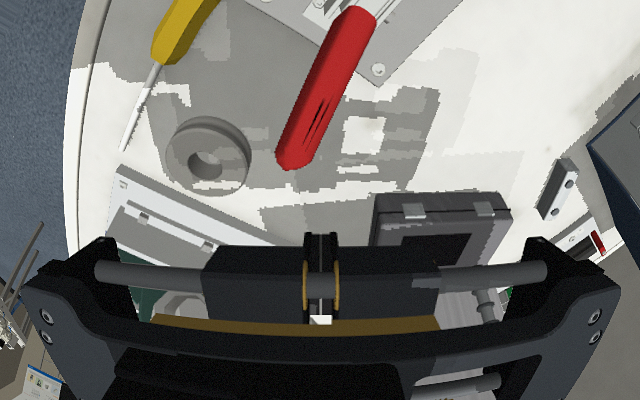

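The view shows the fingertips in the free space between the carton side and the case's free end at (376,215), and the clamp's red handle at (330,90). I'll descend and push the end face.

Emit:
send_rows(
  deltas=[
    {"delta_pos": [0.001, -0.008, -0.0147], "delta_rot": [0, 0, 0], "gripper": -1},
    {"delta_pos": [0.001, -0.008, -0.0147], "delta_rot": [0, 0, 0], "gripper": -1},
    {"delta_pos": [0.001, -0.008, -0.0147], "delta_rot": [0, 0, 0], "gripper": -1},
    {"delta_pos": [0.0097, 0.0024, 0], "delta_rot": [0, 0, 0], "gripper": -1},
    {"delta_pos": [0.0049, 0.0012, 0], "delta_rot": [0, 0, 0], "gripper": -1},
    {"delta_pos": [0.0039, 0.001, 0], "delta_rot": [0, 0, 0], "gripper": -1},
    {"delta_pos": [0.0039, 0.001, 0], "delta_rot": [0, 0, 0], "gripper": -1},
    {"delta_pos": [0.0039, 0.001, 0], "delta_rot": [0, 0, 0], "gripper": -1},
    {"delta_pos": [0.0039, 0.001, 0], "delta_rot": [0, 0, 0], "gripper": -1},
    {"delta_pos": [0, 0, 0], "delta_rot": [0, 0, 0], "gripper": -1},
  ],
)

```text
time: 4.08
ee_pos: [0.4642, -0.2153, 0.1815]
ee_rot: [0.183, 0.642, 0.727, -0.161]
ft_force: [-4.7, 0.8, 3.2]
finger_gap: 0.007
grasp_force: 2.1
```

```bash
cat > look.py <<'E'
from h import *
from workcell import bot
import sys
o=bot.get_obs(); R,tip,az,L=toolstate(o); print("j",o["joint_positions"],"tcp",o["ee_pos"],"tip",tip,toR(tip),az,L,"F",o["ft_force"])
c=bot.camera("wrist"); n=sys.argv[1]; np.savez(n+".npz",**c); cv2.imwrite(f"pics/{n}.png",c["image"])
s,b=case_pose(c); print(s,b)
E
python3 look.py w3
```

```text
j [ 0.6589  0.3121 -0.5297  2.1062  0.905   0.8417 -0.3667] tcp [ 0.4642 -0.2153  0.1815] tip [ 0.4748 -0.3008  0.0212] [-0.0731 -0.0985] -82.90844791219253 28.22978731995022 F [-4.6808  0.8427  3.1888]
[ 428  248   82   20 1085] [[-0.0733 -0.0372]
 [-0.0613 -0.0387]
 [-0.0544  0.0175]
 [-0.0664  0.019 ]]
```

Emit:
send_rows(
  deltas=[
    {"delta_pos": [0.0039, 0.001, 0], "delta_rot": [0, 0, 0], "gripper": -1},
    {"delta_pos": [0.0039, 0.001, 0], "delta_rot": [0, 0, 0], "gripper": -1},
    {"delta_pos": [0.0039, 0.001, 0], "delta_rot": [0, 0, 0], "gripper": -1},
    {"delta_pos": [0, 0, 0], "delta_rot": [0, 0, 0], "gripper": -1},
  ],
)

```text
time: 4.47
ee_pos: [0.4692, -0.2143, 0.1799]
ee_rot: [0.178, 0.644, 0.724, -0.169]
ft_force: [-42.6, 11.3, 33.1]
finger_gap: 0.005
grasp_force: 20.6
```

```bash
cat >> h.py <<'E'
def case_pose(c):  # latch-side edge line of the case top, from pixels on the top plane bordering lower ground
    W=wcloud(c); r=toR(W); z=W[...,2]
    m=(abs(z-.034)<.006)&(r[...,0]>-.14)&(r[...,0]<.03)&(r[...,1]>-.13)&(r[...,1]<.066)
    m=cv2.morphologyEx(m.astype(np.uint8),cv2.MORPH_OPEN,np.ones((3,3)))
    P=r[m>0]; h=cv2.convexHull(P.astype(np.float32))[:,0]
    q=np.roll(h,-1,0)-h; k=np.argsort(-np.linalg.norm(q,axis=1))[:6]
    return len(P),np.c_[h[k],np.roll(h,-1,0)[k],np.arctan2(q[k,0],q[k,1])]
E
python3 look.py w4
```

```text
j [ 0.6472  0.3294 -0.5281  2.0892  0.9043  0.8694 -0.3736] tcp [ 0.4692 -0.2143  0.1799] tip [ 0.4763 -0.3005  0.0198] [-0.073  -0.0969] -85.25701580752619 28.381456013056855 F [-42.5738  11.3268  33.0701]
2663 [[-0.091  -0.103   0.0238 -0.015   0.9165]
 [-0.0657  0.017  -0.0956 -0.0876 -2.8624]
 [ 0.0248  0.0285 -0.06    0.0204 -1.666 ]
 [ 0.0254 -0.0014  0.0256  0.0286  0.005 ]
 [-0.0956 -0.0876 -0.0969 -0.101  -3.0466]
 [ 0.025  -0.0093  0.0254 -0.0014  0.0528]]
```

View pics/w4.png

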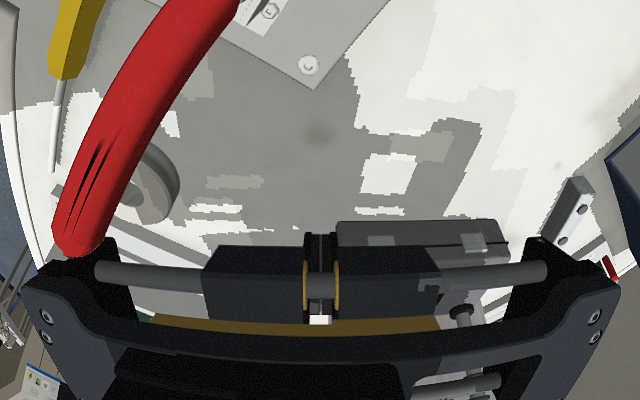

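The wrist force jumped to about 43 N in x. The view shows the case end beside the fingers at (338,225) and the clamp's red handle close to the gripper's left carriage at (75,250). Before moving again I'll find the contact point from the wrench.

```bash
python3 - <<'E'
from h import *
from workcell import bot
o=bot.get_obs(); R,tip,az,L=toolstate(o); F=o["ft_force"];M=o["moment"]; print(F,M,o["ee_pos"],o["effort"])
for nm,Mm in(("world",M),("minus",-M)):
    r0=np.cross(F,Mm)/(F@F); f=F/np.linalg.norm(F); print(nm,"pitch moment",Mm@f)
    for t in np.arange(-.25,.26,.05):
        p=o["ee_pos"]+r0+t*f; q=(p-o["ee_pos"])@R; print(round(t,2),p,toR(p),"tool",q[0],q[1],.182-q[2])
E
```

```text
[-41.9032  11.1138  32.143 ] [-0.8671  7.4656 -4.3202] [ 0.4691 -0.2144  0.1799] [ -7.4512 -41.0959 -11.0039 -44.5245   5.6442 -12.467    0.1778]
world pitch moment -0.36241858873952654
-0.25 [ 0.5643 -0.3376 -0.0731] [-0.0158 -0.0205] tool 0.0024179296608008083 0.08473391061877596 -0.10273070655864086
-0.2 [ 0.5255 -0.3273 -0.0433] [-0.0352 -0.0556] tool 0.0013947362434150068 0.046853564128452756 -0.07011119667569393
-0.15 [ 0.4867 -0.317  -0.0136] [-0.0545 -0.0908] tool 0.0003715428260291931 0.008973217638129444 -0.037491686792746975
-0.1 [ 0.4479 -0.3067  0.0162] [-0.0739 -0.126 ] tool -0.0006516505913566484 -0.028907128852193768 -0.004872176909800019
-0.05 [ 0.4091 -0.2964  0.046 ] [-0.0932 -0.1612] tool -0.0016748440087424072 -0.06678747534251701 0.027747332973146965
-0.0 [ 0.3702 -0.2861  0.0758] [-0.1126 -0.1964] tool -0.002698037426128235 -0.10466782183284022 0.060366842856093936
0.05 [ 0.3314 -0.2758  0.1056] [-0.1319 -0.2316] tool -0.0037212308435140558 -0.1425481683231635 0.09298635273904089
0.1 [ 0.2926 -0.2655  0.1353] [-0.1513 -0.2668] tool -0.00474442426089988 -0.18042
[... 984 characters left out ...]
60959
-0.0 [ 0.568  -0.1427  0.284 ] [-0.2041  0.0301] tool 0.0026980374261282875 0.10466782183284029 0.30363315714390593
0.05 [ 0.5292 -0.1324  0.3138] [-0.2235 -0.0051] tool 0.00167484400874246 0.06678747534251707 0.3362526670268529
0.1 [ 0.4903 -0.1221  0.3435] [-0.2428 -0.0403] tool 0.0006516505913566324 0.02890712885219387 0.3688721769097999
0.15 [ 0.4515 -0.1118  0.3733] [-0.2622 -0.0755] tool -0.00037154282602918135 -0.008973217638129388 0.4014916867927469
0.2 [ 0.4127 -0.1015  0.4031] [-0.2815 -0.1107] tool -0.0013947362434149687 -0.04685356412845265 0.4341111966756938
0.25 [ 0.3739 -0.0912  0.4329] [-0.3009 -0.1459] tool -0.002417929660800822 -0.08473391061877585 0.46673070655864085
```

```bash
python3 - <<'E'
from h import *
for n in("wrist1","wrist2","w4"):
    c=load(n+".npz"); W=wcloud(c); h=cv2.cvtColor(c["image"],cv2.COLOR_BGR2HSV)
    m=((h[...,0]<8)|(h[...,0]>172))&(h[...,1]>150); m[:, :20]=0; m[270:]=0; 
    k,l,s,_=cv2.connectedComponentsWithStats(m.astype(np.uint8)); s[0,4]=0
    for i in np.argsort(-s[:,4])[:1]:
        p=W[l==i]; p=p[np.isfinite(p[:,0])]; d=p[np.argsort(p[:,1])]; print(n,s[i],len(p),np.percentile(p,[1,50,99],axis=0).round(3).tolist(), "low-y end",d[:20].mean(0), "hi-y",d[-20:].mean(0))
c=load("w4.npz"); W=wcloud(c); r=toR(W)
for u,v in((338,223),(352,240),(400,225),(498,222),(500,240),(470,235),(420,240)): print((u,v),W[v,u],r[v,u])
# anything standing near tip / left carriage
c=load("wrist2.npz"); W=wcloud(c); 
for x0 in np.arange(.36,.48,.02): print(round(x0,2),[round(float(np.nanmax(np.where((abs(W[...,0]-x0)<.01)&(abs(W[...,1]-y0)<.01)&(W[...,2]<.13),W[...,2],-1))),3) for y0 in np.arange(-.35,-.17,.02)])
E
```

```text
wrist1 [301  62  35  61 843] 840 [[0.417, -0.195, 0.06], [0.429, -0.176, 0.082], [0.442, -0.159, 0.104]] low-y end [ 0.4188 -0.1949  0.1013] hi-y [ 0.4366 -0.1587  0.0615]
wrist2 [ 275    6  101  165 6610] 6592 [[0.417, -0.195, 0.06], [0.428, -0.178, 0.086], [0.442, -0.159, 0.104]] low-y end [ 0.4186 -0.1972  0.101 ] hi-y [ 0.4367 -0.1578  0.0605]
w4 [   51     0   189   259 16863] 1207 [[0.426, -0.194, 0.056], [0.439, -0.175, 0.068], [0.444, -0.165, 0.089]] low-y end [ 0.4148 -0.2067  0.0872] hi-y [ 0.4438 -0.1651  0.0611]
(338, 223) [ 0.4856 -0.295   0.0039] [-0.0761 -0.0866]
(352, 240) [ 0.4934 -0.2944  0.0165] [-0.0748 -0.0789]
(400, 225) [ 0.5229 -0.2896  0.0063] [-0.0724 -0.0491]
(498, 222) [ 0.5977 -0.2864  0.0004] [-0.0575  0.0243]
(500, 240) [ 0.5887 -0.2824  0.0197] [-0.0635  0.0165]
(470, 235) [ 0.5659 -0.2826  0.0167] [-0.0689 -0.0057]
(420, 240) [ 0.5336 -0.289   0.0175] [-0.0704 -0.0385]
0.36 [0.092, 0.093, 0.002, 0.02, 0.129, 0.13, 0.13, 0.13, 0.022]
0.38 [0.013, 0.013, 0.002, 0.02, 0.02, 0.02, 0.128, 0.002, 0.002]
0.4 [0.013, 0.002, 0.002, 0.002, 0.018, 0.002, 0.13, 0.13, 0.003]
0.42 [0.011, 0.002, 0.002, 0.002, 0.088, 0.127, 0.13, 0.13, 0.106]
0.44 [0.002, 0.002, 0.002, 0.002, 0.12, 0.126, 0.13, 0.13, 0.094]
0.46 [0.002, 0.002, 0.002, 0.002, 0.002, 0.002, 0.002, 0.13, 0.019]
```

The wrench ratio suggests friction at the fingertip pressing the case down and locking it. I'll back off and re-measure.

Emit:
send_rows(
  deltas=[
    {"delta_pos": [-0.0097, -0.0024, 0.002], "delta_rot": [0, 0, 0], "gripper": -1},
    {"delta_pos": [-0.0097, -0.0024, 0.002], "delta_rot": [0, 0, 0], "gripper": -1},
    {"delta_pos": [-0.005, -0.0012, 0], "delta_rot": [0, 0, 0], "gripper": -1},
    {"delta_pos": [0, 0, 0], "delta_rot": [0, 0, 0], "gripper": -1},
  ],
)

```text
time: 4.85
ee_pos: [0.4512, -0.2187, 0.1856]
ee_rot: [0.184, 0.642, 0.727, -0.16]
ft_force: [0.6, -0.5, -0.4]
finger_gap: 0.006
grasp_force: 0.0
```

```bash
cat >> h.py <<'E'
def face_fit(c,ang=0.12,zr=(.006,.03)):
    """line fit of the latch-side vertical face (points below the top plane), robust; returns angle, ends"""
    W=wcloud(c); r=toR(W); z=W[...,2]; B=c["image"].astype(int)
    m=(z>zr[0])&(z<zr[1])&(r[...,0]>-.13)&(r[...,0]<-.03)&(r[...,1]>-.11)&(r[...,1]<.06)&(B.max(-1)<130)
    P=r[m]
    for _ in range(6):
        vx,vy,x0,y0=cv2.fitLine(P.astype(np.float32),cv2.DIST_HUBER,0,.001,.001).ravel()
        d=(P-[x0,y0])@np.array([-vy,vx]); P=P[abs(d)<max(.003,1.5*np.std(d))]
    if vy<0: vx,vy=-vx,-vy
    t=(P-[x0,y0])@np.array([vx,vy]); lo,hi=np.percentile(t,[1,99])
    return len(P),np.arctan2(vx,vy),np.array([x0,y0])+lo*np.array([vx,vy]),np.array([x0,y0])+hi*np.array([vx,vy])
E
sed -i 's/^s,b=.*/print(face_fit(c))/' look.py; python3 look.py w5
python3 - <<'E'
from h import *
for n in("wrist1","wrist2","w3","w4"): print(n,face_fit(load(n+".npz")))
c=load("w5.npz");R=cv2.Rodrigues(c["rvec"])[0]; print("cam",-R.T@c["tvec"].ravel())
E
```

```text
j [ 0.6781  0.2825 -0.5311  2.1315  0.893   0.8257 -0.348 ] tcp [ 0.4512 -0.2187  0.1856] tip [ 0.4622 -0.304   0.0252] [-0.073  -0.1115] -82.59689485574697 28.225094578864187 F [ 0.5792 -0.535  -0.4146]
(4507, np.float32(0.11374458), array([-0.0765, -0.0874]), array([-0.0645,  0.0178]))
wrist1 (958, np.float32(0.10217829), array([-0.0763, -0.0895]), array([-0.0654,  0.0172]))
wrist2 (2918, np.float32(0.10214694), array([-0.0763, -0.0893]), array([-0.0655,  0.0167]))
w3 (4247, np.float32(0.0989631), array([-0.0761, -0.0878]), array([-0.0657,  0.0172]))
w4 (4124, np.float32(0.11085518), array([-0.0764, -0.0862]), array([-0.0647,  0.0186]))
cam [ 0.4432 -0.1586  0.1306]
```

View pics/w5.png

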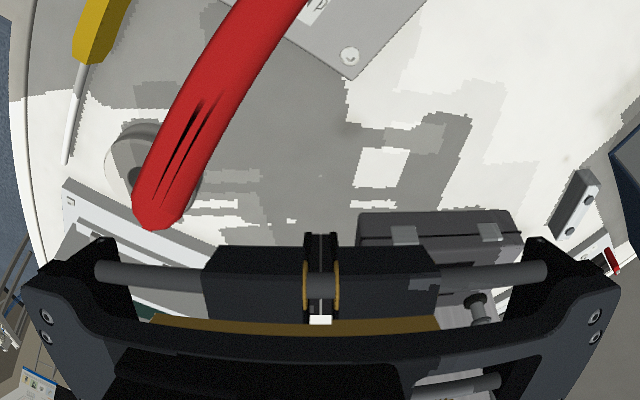

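The case is stationary and has turned from 0.102 to 0.114 rad, with its latch side from (-76,-87) to (-64,18) mm. The pad friction is high, about 1, so a straight end push self-locks. I'll brush along the arc instead, with the tip moving tangentially and only light pressure. Next I'll plan clearances.

```bash
cat >> h.py <<'E'
def plan(wps,az=None):
    """wps: (x,y,z,az,L,rows) tip waypoints in riser frame -> per-row deltas from the present pose, with clearances"""
    from workcell import bot
    from scipy.spatial.transform import Rotation as Ro
    o=bot.get_obs(); R,tip,a0,L0=toolstate(o); p=np.array(o["ee_pos"]); P=scene_pts()
    for x,y,z,a,L,n in wps:
        ax=np.array(axes(a,L)).T; t=np.r_[toW([x,y]),z]; q=t-.182*ax[:,2]
        rv=Ro.from_matrix(ax@R.T).as_rotvec(); cl={k:v[0] for k,v in clear(t,a,L,P).items()}
        print((x,y,z,a,L),"rows",n,"dpos",((q-p)/n).round(4).tolist(),"drot",(rv/n).round(4).tolist(),cl); p,R=q,ax
E
python3 - <<'E'
from h import *
plan([(-.075,-.13,.022,-80,30,2),(-.04,-.125,.022,-80,35,3),(-.035,-.115,.022,-80,35,2),(-.038,-.105,.022,-80,35,2),(-.055,-.098,.022,-80,33,4),(-.072,-.085,.022,-80,31,4)])
E
```

```text
(-0.075, -0.13, 0.022, -80, 30) rows 2 dpos [-0.0119, 0.0008, -0.003] drot [-0.0156, -0.0009, 0.0247] {'finger': 43, 'body': 18, 'neck': 19, 'wrist': 45, 'elbow': 188}
(-0.04, -0.125, 0.022, -80, 35) rows 3 dpos [0.0037, -0.0065, -0.0028] drot [-0.0286, -0.0051, 0.0] {'finger': 28, 'body': 1, 'neck': 28, 'wrist': 26, 'elbow': 174}
(-0.035, -0.115, 0.022, -80, 35) rows 2 dpos [0.0055, -0.0012, 0.0] drot [0.0, 0.0, 0.0] {'finger': 34, 'body': 5, 'neck': 24, 'wrist': 21, 'elbow': 170}
(-0.038, -0.105, 0.022, -80, 35) rows 2 dpos [0.0045, 0.0027, 0.0] drot [0.0, 0.0, 0.0] {'finger': 44, 'body': 15, 'neck': 26, 'wrist': 24, 'elbow': 172}
(-0.055, -0.098, 0.022, -80, 33) rows 4 dpos [0.0009, 0.0032, 0.0009] drot [0.0086, 0.0015, 0.0] {'finger': 57, 'body': 26, 'neck': 26, 'wrist': 34, 'elbow': 180}
(-0.072, -0.085, 0.022, -80, 31) rows 4 dpos [0.0024, 0.0036, 0.0008] drot [0.0086, 0.0015, -0.0] {'finger': 73, 'body': 16, 'neck': 17, 'wrist': 45, 'elbow': 188}
```

```bash
python3 - <<'E'
from h import *
plan([(-.07,-.12,.022,-86,31,2),(-.038,-.117,.022,-86,35,4),(-.038,-.106,.022,-86,35,3),(-.045,-.1015,.022,-86,34,3),(-.056,-.096,.022,-86,33,4),(-.072,-.084,.022,-86,30,6)])
E
```

```text
(-0.07, -0.12, 0.022, -86, 31) rows 2 dpos [-0.0018, 0.0015, -0.0038] drot [-0.0243, -0.0009, -0.0277] {'finger': 51, 'body': 18, 'neck': 19, 'wrist': 38, 'elbow': 181}
(-0.038, -0.117, 0.022, -86, 35) rows 4 dpos [0.0025, -0.0049, -0.0017] drot [-0.0174, -0.0012, 0.0] {'finger': 34, 'body': 11, 'neck': 21, 'wrist': 19, 'elbow': 167}
(-0.038, -0.106, 0.022, -86, 35) rows 3 dpos [0.0036, 0.0009, 0.0] drot [0.0, 0.0, 0.0] {'finger': 43, 'body': 19, 'neck': 21, 'wrist': 19, 'elbow': 167}
(-0.045, -0.1015, 0.022, -86, 34) rows 3 dpos [0.001, 0.0018, 0.0006] drot [0.0058, 0.0004, -0.0] {'finger': 50, 'body': 25, 'neck': 24, 'wrist': 22, 'elbow': 170}
(-0.056, -0.096, 0.022, -86, 33) rows 4 dpos [0.0007, 0.0023, 0.0004] drot [0.0044, 0.0003, 0.0] {'finger': 60, 'body': 21, 'neck': 21, 'wrist': 30, 'elbow': 176}
(-0.072, -0.084, 0.022, -86, 30) rows 6 dpos [0.0014, 0.0017, 0.0008] drot [0.0087, 0.0006, -0.0] {'finger': 76, 'body': 13, 'neck': 16, 'wrist': 37, 'elbow': 181}
```

Emit:
send_rows(
  deltas=[
    {"delta_pos": [-0.0018, 0.0015, -0.0038], "delta_rot": [-0.0243, -0.0009, -0.0277], "gripper": -1},
    {"delta_pos": [-0.0018, 0.0015, -0.0038], "delta_rot": [-0.0243, -0.0009, -0.0277], "gripper": -1},
    {"delta_pos": [0.0025, -0.0049, -0.0017], "delta_rot": [-0.0174, -0.0012, 0], "gripper": -1},
    {"delta_pos": [0.0025, -0.0049, -0.0017], "delta_rot": [-0.0174, -0.0012, 0], "gripper": -1},
    {"delta_pos": [0.0025, -0.0049, -0.0017], "delta_rot": [-0.0174, -0.0012, 0], "gripper": -1},
    {"delta_pos": [0.0025, -0.0049, -0.0017], "delta_rot": [-0.0174, -0.0012, 0], "gripper": -1},
    {"delta_pos": [0, 0, 0], "delta_rot": [0, 0, 0], "gripper": -1},
    {"delta_pos": [0.0036, 0.0009, 0], "delta_rot": [0, 0, 0], "gripper": -1},
    {"delta_pos": [0.0036, 0.0009, 0], "delta_rot": [0, 0, 0], "gripper": -1},
    {"delta_pos": [0.0036, 0.0009, 0], "delta_rot": [0, 0, 0], "gripper": -1},
    {"delta_pos": [0, 0, 0], "delta_rot": [0, 0, 0], "gripper": -1},
  ],
)

```text
time: 5.82
ee_pos: [0.47, -0.2317, 0.1711]
ee_rot: [0.22, 0.65, 0.698, -0.205]
ft_force: [0.2, 0.3, 0.2]
finger_gap: 0.005
grasp_force: 0.0
```

```bash
python3 look.py w6
```

```text
j [ 0.5991  0.3601 -0.4792  2.099   1.0636  0.9005 -0.5447] tcp [ 0.47   -0.2317  0.1711] tip [ 0.4774 -0.3357  0.0219] [-0.0386 -0.1043] -85.92752743887787 34.94144185402169 F [0.231  0.3415 0.2027]
(7034, np.float32(0.110970825), array([-0.0764, -0.0873]), array([-0.0647,  0.018 ]))
```

Emit:
send_rows(
  deltas=[
    {"delta_pos": [0.0019, 0.0005, 0], "delta_rot": [0, 0, 0], "gripper": -1},
    {"delta_pos": [0.0019, 0.0005, 0], "delta_rot": [0, 0, 0], "gripper": -1},
    {"delta_pos": [0, 0, 0], "delta_rot": [0, 0, 0], "gripper": -1},
  ],
)

```text
time: 6.12
ee_pos: [0.4724, -0.2315, 0.1706]
ee_rot: [0.219, 0.651, 0.697, -0.206]
ft_force: [-1.7, 0.1, 0.1]
finger_gap: 0.009
grasp_force: 0.9
```

Emit:
send_rows(
  deltas=[
    {"delta_pos": [0.001, 0.003, 0], "delta_rot": [0, 0, 0], "gripper": -1},
    {"delta_pos": [0.001, 0.003, 0], "delta_rot": [0, 0, 0], "gripper": -1},
    {"delta_pos": [0.001, 0.003, 0], "delta_rot": [0, 0, 0], "gripper": -1},
    {"delta_pos": [0.001, 0.003, 0], "delta_rot": [0, 0, 0], "gripper": -1},
  ],
)

```text
time: 6.45
ee_pos: [0.4761, -0.2195, 0.1707]
ee_rot: [0.219, 0.651, 0.697, -0.206]
ft_force: [-6.2, -3.4, 0.9]
finger_gap: 0.006
grasp_force: 2.9
```

```bash
python3 look.py w7
```

```text
j [ 0.5779  0.3686 -0.4882  2.0907  1.0563  0.9236 -0.5623] tcp [ 0.4761 -0.2195  0.1707] tip [ 0.4828 -0.3237  0.0216] [-0.049  -0.0963] -86.31514109726687 35.00776846858053 F [-6.2205 -3.439   0.8743]
(6549, np.float32(0.21848401), array([-0.0856, -0.0785]), array([-0.0627,  0.0247]))
```

Emit:
send_rows(
  deltas=[
    {"delta_pos": [0.0009, 0.003, 0], "delta_rot": [0, 0, 0], "gripper": -1},
    {"delta_pos": [0.0009, 0.003, 0], "delta_rot": [0, 0, 0], "gripper": -1},
    {"delta_pos": [0.001, 0.003, 0], "delta_rot": [0, 0, 0], "gripper": -1},
    {"delta_pos": [0.0011, 0.003, 0], "delta_rot": [0, 0, 0], "gripper": -1},
    {"delta_pos": [0.0012, 0.003, 0], "delta_rot": [0, 0, 0], "gripper": -1},
    {"delta_pos": [0.0013, 0.003, 0], "delta_rot": [0, 0, 0], "gripper": -1},
  ],
)

```text
time: 7.0
ee_pos: [0.4821, -0.2016, 0.1706]
ee_rot: [0.219, 0.651, 0.697, -0.207]
ft_force: [-6.3, -2.3, 1.9]
finger_gap: 0.005
grasp_force: 3.3
```

```bash
python3 look.py w8; python3 - <<'E'
from h import *
from workcell import bot
R,t,a,L=toolstate(bot.get_obs()); print(clear(t,a,L,scene_pts()))
E
```

```text
j [ 0.5507  0.3752 -0.5019  2.0849  1.0461  0.9494 -0.5864] tcp [ 0.4821 -0.2016  0.1706] tip [ 0.4886 -0.3059  0.0215] [-0.0649 -0.0863] -86.42368891317754 35.0227956480377 F [-6.2505 -2.2976  1.8791]
(5355, np.float32(0.40910363), array([-0.0988, -0.0611]), array([-0.0569,  0.0357]))
{'finger': (73, [0.428, -0.369, 0.014]), 'body': (7, [0.422, -0.199, 0.1]), 'neck': (9, [0.422, -0.196, 0.105]), 'wrist': (46, [0.535, -0.274, 0.206]), 'elbow': (185, [0.572, -0.264, 0.216])}
```

```bash
python3 - <<'E'
from h import *
for a,L in((-86,38),(-82,38),(-90,38),(-84,41)):
  plan([(-.06,-.118,.026,a,35,4),(-.03,-.120,.026,a,L,4),(-.003,-.117,.026,a,L,4),(-.002,-.09,.026,a,L,4)])
E
```

```text
(-0.06, -0.118, 0.026, -86, 35) rows 4 dpos [-0.0077, -0.0033, 0.0011] drot [0.0001, -0.0008, 0.0005] {'finger': 48, 'body': 19, 'neck': 19, 'wrist': 40, 'elbow': 185}
(-0.03, -0.12, 0.026, -86, 38) rows 4 dpos [0.0012, -0.0055, -0.0014] drot [-0.0131, -0.0009, -0.0] {'finger': 31, 'body': 9, 'neck': 22, 'wrist': 20, 'elbow': 169}
(-0.003, -0.117, 0.026, -86, 38) rows 4 dpos [0.0024, -0.0064, 0.0] drot [0.0, 0.0, 0.0] {'finger': 31, 'body': 9, 'neck': 7, 'wrist': 0, 'elbow': 152}
(-0.002, -0.09, 0.026, -86, 38) rows 4 dpos [0.0066, 0.0014, 0.0] drot [0.0, 0.0, 0.0] {'finger': 57, 'body': 36, 'neck': 7, 'wrist': 0, 'elbow': 151}
(-0.06, -0.118, 0.026, -82, 35) rows 4 dpos [-0.0095, -0.0035, 0.0011] drot [0.0001, -0.0008, 0.0179] {'finger': 47, 'body': 20, 'neck': 20, 'wrist': 44, 'elbow': 188}
(-0.03, -0.12, 0.026, -82, 38) rows 4 dpos [0.0011, -0.0055, -0.0014] drot [-0.013, -0.0018, 0.0] {'finger': 30, 'body': 5, 'neck': 25, 'wrist': 24, 'elbow': 173}
(-0.003, -0.117, 0.026, -82, 38) rows 4 dpos [0.0024, -0.0064, 0.0] drot [0.0, 0.0, 0.0] {'finger': 30, 'body': 6, 'neck': 7, 'wrist'
[... 737 characters left out ...]
{'finger': 57, 'body': 38, 'neck': 7, 'wrist': 0, 'elbow': 147}
(-0.06, -0.118, 0.026, -84, 35) rows 4 dpos [-0.0086, -0.0034, 0.0011] drot [0.0001, -0.0008, 0.0092] {'finger': 47, 'body': 20, 'neck': 20, 'wrist': 42, 'elbow': 187}
(-0.03, -0.12, 0.026, -84, 41) rows 4 dpos [0.0009, -0.0037, -0.0029] drot [-0.026, -0.0027, -0.0] {'finger': 31, 'body': 9, 'neck': 28, 'wrist': 32, 'elbow': 175}
(-0.003, -0.117, 0.026, -84, 41) rows 4 dpos [0.0024, -0.0064, 0.0] drot [0.0, 0.0, 0.0] {'finger': 30, 'body': 8, 'neck': 13, 'wrist': 8, 'elbow': 156}
(-0.002, -0.09, 0.026, -84, 41) rows 4 dpos [0.0066, 0.0014, 0.0] drot [0.0, 0.0, 0.0] {'finger': 57, 'body': 34, 'neck': 13, 'wrist': 7, 'elbow': 155}
```

```bash
python3 - <<'E'
from h import *
plan([(-.06,-.107,.022,-86,35,4),(-.038,-.110,.022,-86,35,3),(-.038,-.103,.022,-86,35,2),(-.045,-.0985,.022,-86,34,3),(-.056,-.092,.022,-86,33,4),(-.067,-.083,.022,-86,31,5)])
E
```

```text
(-0.06, -0.107, 0.022, -86, 35) rows 4 dpos [-0.005, -0.0026, 0.0001] drot [0.0001, -0.0008, 0.0005] {'finger': 54, 'body': 15, 'neck': 15, 'wrist': 40, 'elbow': 182}
(-0.038, -0.11, 0.022, -86, 35) rows 3 dpos [0.0008, -0.0074, 0.0] drot [0.0, 0.0, 0.0] {'finger': 39, 'body': 16, 'neck': 21, 'wrist': 19, 'elbow': 167}
(-0.038, -0.103, 0.022, -86, 35) rows 2 dpos [0.0034, 0.0008, 0.0] drot [0.0, 0.0, 0.0] {'finger': 46, 'body': 21, 'neck': 21, 'wrist': 19, 'elbow': 167}
(-0.045, -0.0985, 0.022, -86, 34) rows 3 dpos [0.001, 0.0018, 0.0006] drot [0.0058, 0.0004, -0.0] {'finger': 52, 'body': 28, 'neck': 24, 'wrist': 22, 'elbow': 170}
(-0.056, -0.092, 0.022, -86, 33) rows 4 dpos [0.001, 0.0024, 0.0004] drot [0.0044, 0.0003, 0.0] {'finger': 63, 'body': 21, 'neck': 21, 'wrist': 30, 'elbow': 176}
(-0.067, -0.083, 0.022, -86, 31) rows 5 dpos [0.0013, 0.0015, 0.0007] drot [0.007, 0.0005, -0.0] {'finger': 76, 'body': 15, 'neck': 17, 'wrist': 35, 'elbow': 179}
```

Emit:
send_rows(
  deltas=[
    {"delta_pos": [-0.005, -0.0026, 0], "delta_rot": [0, 0, 0], "gripper": -1},
    {"delta_pos": [-0.005, -0.0026, 0], "delta_rot": [0, 0, 0], "gripper": -1},
    {"delta_pos": [-0.005, -0.0026, 0], "delta_rot": [0, 0, 0], "gripper": -1},
    {"delta_pos": [-0.005, -0.0026, 0], "delta_rot": [0, 0, 0], "gripper": -1},
    {"delta_pos": [0.0008, -0.0074, 0], "delta_rot": [0, 0, 0], "gripper": -1},
    {"delta_pos": [0.0008, -0.0074, 0], "delta_rot": [0, 0, 0], "gripper": -1},
    {"delta_pos": [0.0008, -0.0074, 0], "delta_rot": [0, 0, 0], "gripper": -1},
    {"delta_pos": [0, 0, 0], "delta_rot": [0, 0, 0], "gripper": -1},
    {"delta_pos": [0.0034, 0.0008, 0], "delta_rot": [0, 0, 0], "gripper": -1},
    {"delta_pos": [0.0034, 0.0008, 0], "delta_rot": [0, 0, 0], "gripper": -1},
    {"delta_pos": [0, 0, 0], "delta_rot": [0, 0, 0], "gripper": -1},
  ],
)

```text
time: 7.97
ee_pos: [0.4734, -0.2316, 0.1709]
ee_rot: [0.22, 0.65, 0.698, -0.205]
ft_force: [0.3, -0.1, -0.2]
finger_gap: 0.002
grasp_force: 0.0
```

Emit:
send_rows(
  deltas=[
    {"delta_pos": [0.0021, 0.001, 0], "delta_rot": [0, 0, 0], "gripper": -1},
    {"delta_pos": [0.0021, 0.001, 0], "delta_rot": [0, 0, 0], "gripper": -1},
    {"delta_pos": [0, 0, 0], "delta_rot": [0, 0, 0], "gripper": -1},
  ],
)

```text
time: 8.22
ee_pos: [0.4765, -0.2301, 0.1706]
ee_rot: [0.219, 0.65, 0.698, -0.206]
ft_force: [-1.6, 0.5, 0.7]
finger_gap: 0.005
grasp_force: 0.7
```

```bash
python3 look.py w9
```

```text
j [ 0.5913  0.3716 -0.4795  2.0847  1.0624  0.9113 -0.5459] tcp [ 0.4765 -0.2301  0.1706] tip [ 0.4834 -0.3342  0.0215] [-0.0386 -0.0982] -86.181978118992 34.97333021887456 F [-1.6477  0.468   0.6693]
(5501, np.float32(0.41530716), array([-0.0994, -0.0606]), array([-0.0568,  0.0358]))
```

Emit:
send_rows(
  deltas=[
    {"delta_pos": [0.0009, 0.003, 0], "delta_rot": [0, 0, 0], "gripper": -1},
    {"delta_pos": [0.0009, 0.003, 0], "delta_rot": [0, 0, 0], "gripper": -1},
    {"delta_pos": [0.001, 0.003, 0], "delta_rot": [0, 0, 0], "gripper": -1},
    {"delta_pos": [0.0011, 0.003, 0], "delta_rot": [0, 0, 0], "gripper": -1},
    {"delta_pos": [0.0011, 0.003, 0], "delta_rot": [0, 0, 0], "gripper": -1},
    {"delta_pos": [0.0012, 0.002, 0.0007], "delta_rot": [0.007, 0.0005, 0], "gripper": -1},
    {"delta_pos": [0.0012, 0.002, 0.0007], "delta_rot": [0.007, 0.0005, 0], "gripper": -1},
    {"delta_pos": [0.0013, 0.002, 0.0007], "delta_rot": [0.007, 0.0005, 0], "gripper": -1},
  ],
)

```text
time: 8.93
ee_pos: [0.4836, -0.2101, 0.1725]
ee_rot: [0.211, 0.653, 0.699, -0.2]
ft_force: [-9.5, -3.0, 2.2]
finger_gap: 0.004
grasp_force: 4.0
```

```bash
python3 look.py w10;  python3 - <<'E'
from h import *
from workcell import bot
R,t,a,L=toolstate(bot.get_obs()); print(clear(t,a,L,scene_pts()))
E
```

```text
j [ 0.5722  0.3744 -0.5011  2.0731  1.0232  0.935  -0.5462] tcp [ 0.4836 -0.2101  0.1725] tip [ 0.4896 -0.3112  0.0213] [-0.0595 -0.0867] -86.62229024059029 33.82232891459995 F [-9.4615 -3.0117  2.2185]
(4246, np.float32(0.56226736), array([-0.1072, -0.0451]), array([-0.0515,  0.0433]))
{'finger': (70, [0.428, -0.369, 0.014]), 'body': (14, [0.422, -0.199, 0.1]), 'neck': (16, [0.422, -0.199, 0.1]), 'wrist': (36, [0.535, -0.274, 0.206]), 'elbow': (178, [0.572, -0.264, 0.216])}
```

```bash
python3 - <<'E'
from h import *
for a in(-92,-98):
  plan([(-.055,-.114,.022,-88,35,4),(-.012,-.114,.024,a,39,5),(-.010,-.095,.022,a,39,4),(-.016,-.088,.022,a,38,3),(-.03,-.08,.022,a,37,3),(-.05,-.068,.022,a,35,4),(-.065,-.053,.022,a,33,4),(-.075,-.035,.022,a,31,4),(-.075,-.025,.022,a,30,4)])
E
```

```text
(-0.055, -0.114, 0.022, -88, 35) rows 4 dpos [-0.0058, -0.002, -0.0004] drot [-0.0053, -0.0014, -0.0079] {'finger': 46, 'body': 19, 'neck': 19, 'wrist': 33, 'elbow': 176}
(-0.012, -0.114, 0.024, -92, 39) rows 5 dpos [0.0036, -0.0063, -0.0011] drot [-0.014, -0.0, -0.014] {'finger': 33, 'body': 13, 'neck': 11, 'wrist': 3, 'elbow': 150}
(-0.01, -0.095, 0.022, -92, 39) rows 4 dpos [0.0047, 0.0007, -0.0005] drot [0.0, 0.0, 0.0] {'finger': 51, 'body': 32, 'neck': 13, 'wrist': 3, 'elbow': 147}
(-0.016, -0.088, 0.022, -92, 38) rows 3 dpos [0.0018, 0.0017, 0.0007] drot [0.0058, -0.0002, -0.0] {'finger': 57, 'body': 36, 'neck': 11, 'wrist': 5, 'elbow': 150}
(-0.03, -0.08, 0.022, -92, 37) rows 3 dpos [0.0014, 0.0043, 0.0006] drot [0.0058, -0.0002, -0.0] {'finger': 66, 'body': 27, 'neck': 15, 'wrist': 12, 'elbow': 158}
(-0.05, -0.068, 0.022, -92, 35) rows 4 dpos [0.0017, 0.0043, 0.0009] drot [0.0087, -0.0003, 0.0] {'finger': 82, 'body': 10, 'neck': 25, 'wrist': 25, 'elbow': 168}
(-0.065, -0.053, 0.022, -92, 33) rows 4 dpos [0.0027, 0.0032, 0.0009] drot [0.0087, -0.0003, -0.0] {'finger': 84, 'bod
[... 1150 characters left out ...]
: 18, 'neck': 10, 'wrist': 6, 'elbow': 151}
(-0.05, -0.068, 0.022, -98, 35) rows 4 dpos [0.0015, 0.0043, 0.0009] drot [0.0086, -0.0012, -0.0] {'finger': 82, 'body': 6, 'neck': 18, 'wrist': 18, 'elbow': 160}
(-0.065, -0.053, 0.022, -98, 33) rows 4 dpos [0.0026, 0.0032, 0.0009] drot [0.0086, -0.0012, -0.0] {'finger': 85, 'body': 12, 'neck': 25, 'wrist': 26, 'elbow': 164}
(-0.075, -0.035, 0.022, -98, 31) rows 4 dpos [0.0036, 0.0022, 0.0008] drot [0.0086, -0.0012, -0.0] {'finger': 85, 'body': 12, 'neck': 29, 'wrist': 31, 'elbow': 165}
(-0.075, -0.025, 0.022, -98, 30) rows 4 dpos [0.0023, -0.0001, 0.0004] drot [0.0043, -0.0006, 0.0] {'finger': 75, 'body': 2, 'neck': 29, 'wrist': 29, 'elbow': 162}
```

```bash
python3 - <<'E'
from h import *
plan([(-.055,-.113,.022,-86,35,3),(-.015,-.116,.024,-86,39,5),(-.014,-.097,.022,-86,39,4),(-.025,-.090,.022,-86,38,4)])
E
```

```text
(-0.055, -0.113, 0.022, -86, 35) rows 3 dpos [-0.0087, -0.0027, -0.0005] drot [-0.007, -0.002, 0.0011] {'finger': 47, 'body': 20, 'neck': 20, 'wrist': 35, 'elbow': 178}
(-0.015, -0.116, 0.024, -86, 39) rows 5 dpos [0.0012, -0.0059, -0.0011] drot [-0.0139, -0.001, 0.0] {'finger': 31, 'body': 8, 'neck': 15, 'wrist': 10, 'elbow': 159}
(-0.014, -0.097, 0.022, -86, 39) rows 4 dpos [0.0047, 0.0009, -0.0005] drot [0.0, 0.0, 0.0] {'finger': 49, 'body': 27, 'neck': 15, 'wrist': 11, 'elbow': 156}
(-0.025, -0.09, 0.022, -86, 38) rows 4 dpos [0.0011, 0.0025, 0.0005] drot [0.0044, 0.0003, 0.0] {'finger': 56, 'body': 32, 'neck': 20, 'wrist': 16, 'elbow': 162}
```

Emit:
send_rows(
  deltas=[
    {"delta_pos": [-0.0087, -0.0027, -0.0005], "delta_rot": [-0.007, -0.002, 0], "gripper": -1},
    {"delta_pos": [-0.0087, -0.0027, -0.0005], "delta_rot": [-0.007, -0.002, 0], "gripper": -1},
    {"delta_pos": [-0.0087, -0.0027, -0.0005], "delta_rot": [-0.007, -0.002, 0], "gripper": -1},
    {"delta_pos": [0.0012, -0.0059, -0.0011], "delta_rot": [-0.0139, -0.001, 0], "gripper": -1},
    {"delta_pos": [0.0012, -0.0059, -0.0011], "delta_rot": [-0.0139, -0.001, 0], "gripper": -1},
    {"delta_pos": [0.0012, -0.0059, -0.0011], "delta_rot": [-0.0139, -0.001, 0], "gripper": -1},
    {"delta_pos": [0.0012, -0.0059, -0.0011], "delta_rot": [-0.0139, -0.001, 0], "gripper": -1},
    {"delta_pos": [0.0012, -0.0059, -0.0011], "delta_rot": [-0.0139, -0.001, 0], "gripper": -1},
    {"delta_pos": [0, 0, 0], "delta_rot": [0, 0, 0], "gripper": -1},
    {"delta_pos": [0.0047, 0.0009, -0.0005], "delta_rot": [0, 0, 0], "gripper": -1},
    {"delta_pos": [0.0047, 0.0009, -0.0005], "delta_rot": [0, 0, 0], "gripper": -1},
    {"delta_pos": [0.0047, 0.0009, -0.0005], "delta_rot": [0, 0, 0], "gripper": -1},
    {"delta_pos": [0.0047, 0.0009, -0.0005], "delta_rot": [0, 0, 0], "gripper": -1},
    {"delta_pos": [0, 0, 0], "delta_rot": [0, 0, 0], "gripper": -1},
  ],
)

```text
time: 10.15
ee_pos: [0.4852, -0.2427, 0.164]
ee_rot: [0.245, 0.643, 0.689, -0.226]
ft_force: [0.1, -0.6, 0.3]
finger_gap: 0.002
grasp_force: 0.0
```

```bash
python3 look.py w11
```

```text
j [ 0.5636  0.4061 -0.4494  2.0741  1.1637  0.9325 -0.6226] tcp [ 0.4852 -0.2427  0.164 ] tip [ 0.494  -0.3568  0.0225] [-0.0142 -0.0934] -85.59698249642044 38.95644091698952 F [ 0.102  -0.619   0.3075]
(4758, np.float32(0.56494814), array([-0.1074, -0.0446]), array([-0.0514,  0.0437]))
```

View pics/w11.png

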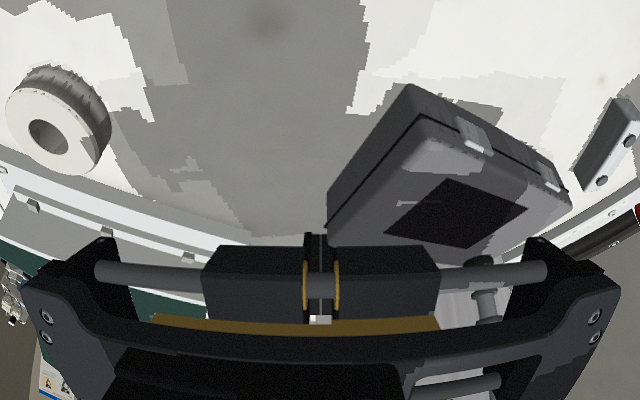

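No contact yet. The view shows the case free end from (405,85) to (328,195) and the tip just behind its hinge corner at (330,240). The ring gauge is untouched at (50,135). Next I'll plan the pull along the arc.

```bash
python3 - <<'E'
from h import *
plan([(-.025,-.090,.022,-86,38,4),(-.037,-.084,.022,-85,37,4),(-.05,-.074,.022,-84,35,5),(-.06,-.060,.022,-83,32,6),(-.067,-.047,.022,-82,30,5),(-.070,-.037,.022,-82,28,4)])
E
```

```text
(-0.025, -0.09, 0.022, -86, 38) rows 4 dpos [0.0005, 0.0023, 0.0004] drot [0.0041, 0.0013, -0.0002] {'finger': 56, 'body': 32, 'neck': 20, 'wrist': 16, 'elbow': 162}
(-0.037, -0.084, 0.022, -85, 37) rows 4 dpos [0.0003, 0.0026, 0.0005] drot [0.0043, 0.0003, 0.0044] {'finger': 63, 'body': 30, 'neck': 27, 'wrist': 25, 'elbow': 170}
(-0.05, -0.074, 0.022, -84, 35) rows 5 dpos [0.001, 0.0019, 0.0007] drot [0.0069, 0.0007, 0.0035] {'finger': 76, 'body': 21, 'neck': 25, 'wrist': 32, 'elbow': 177}
(-0.06, -0.06, 0.022, -83, 32) rows 6 dpos [0.0017, 0.0008, 0.0009] drot [0.0087, 0.001, 0.0029] {'finger': 87, 'body': 19, 'neck': 30, 'wrist': 34, 'elbow': 179}
(-0.067, -0.047, 0.022, -82, 30) rows 5 dpos [0.002, 0.0009, 0.0007] drot [0.0069, 0.0009, 0.0035] {'finger': 86, 'body': 17, 'neck': 34, 'wrist': 35, 'elbow': 181}
(-0.07, -0.037, 0.022, -82, 28) rows 4 dpos [0.0024, -0.0, 0.0008] drot [0.0086, 0.0012, 0.0] {'finger': 89, 'body': 18, 'neck': 30, 'wrist': 32, 'elbow': 180}
```

Emit:
send_rows(
  deltas=[
    {"delta_pos": [0.0005, 0.0023, 0.0004], "delta_rot": [0.0041, 0.0013, 0], "gripper": -1},
    {"delta_pos": [0.0005, 0.0023, 0.0004], "delta_rot": [0.0041, 0.0013, 0], "gripper": -1},
    {"delta_pos": [0.0005, 0.0023, 0.0004], "delta_rot": [0.0041, 0.0013, 0], "gripper": -1},
    {"delta_pos": [0.0005, 0.0023, 0.0004], "delta_rot": [0.0041, 0.0013, 0], "gripper": -1},
    {"delta_pos": [0.0003, 0.0026, 0.0005], "delta_rot": [0.0043, 0.0003, 0.0044], "gripper": -1},
    {"delta_pos": [0.0003, 0.0026, 0.0005], "delta_rot": [0.0043, 0.0003, 0.0044], "gripper": -1},
    {"delta_pos": [0.0003, 0.0026, 0.0005], "delta_rot": [0.0043, 0.0003, 0.0044], "gripper": -1},
    {"delta_pos": [0.0003, 0.0026, 0.0005], "delta_rot": [0.0043, 0.0003, 0.0044], "gripper": -1},
    {"delta_pos": [0, 0, 0], "delta_rot": [0, 0, 0], "gripper": -1},
  ],
)

```text
time: 10.95
ee_pos: [0.4873, -0.2232, 0.1678]
ee_rot: [0.234, 0.64, 0.7, -0.214]
ft_force: [0.9, -3.8, 1.8]
finger_gap: 0.009
grasp_force: 1.6
```

```bash
python3 look.py w12
```

```text
j [ 0.5595  0.3922 -0.4767  2.0758  1.1131  0.9328 -0.5897] tcp [ 0.4873 -0.2232  0.1678] tip [ 0.4971 -0.3324  0.0225] [-0.0371 -0.0845] -84.91189993420411 37.0213111599551 F [ 0.9259 -3.7698  1.7508]
(6186, np.float32(-0.76995176), array([-0.0502, -0.0866]), array([-0.1154, -0.0193]))
```

Emit:
send_rows(
  deltas=[
    {"delta_pos": [0.001, 0.0019, 0.0007], "delta_rot": [0.0069, 0.0007, 0.0035], "gripper": -1},
    {"delta_pos": [0.001, 0.0019, 0.0007], "delta_rot": [0.0069, 0.0007, 0.0035], "gripper": -1},
    {"delta_pos": [0.001, 0.0019, 0.0007], "delta_rot": [0.0069, 0.0007, 0.0035], "gripper": -1},
    {"delta_pos": [0.001, 0.0019, 0.0007], "delta_rot": [0.0069, 0.0007, 0.0035], "gripper": -1},
    {"delta_pos": [0.001, 0.0019, 0.0007], "delta_rot": [0.0069, 0.0007, 0.0035], "gripper": -1},
    {"delta_pos": [0.0017, 0.0008, 0.0009], "delta_rot": [0.0087, 0.001, 0.0029], "gripper": -1},
    {"delta_pos": [0.0017, 0.0008, 0.0009], "delta_rot": [0.0087, 0.001, 0.0029], "gripper": -1},
    {"delta_pos": [0.0017, 0.0008, 0.0009], "delta_rot": [0.0087, 0.001, 0.0029], "gripper": -1},
    {"delta_pos": [0.0017, 0.0008, 0.0009], "delta_rot": [0.0087, 0.001, 0.0029], "gripper": -1},
    {"delta_pos": [0, 0, 0], "delta_rot": [0, 0, 0], "gripper": -1},
  ],
)

```text
time: 11.83
ee_pos: [0.499, -0.2106, 0.1745]
ee_rot: [0.212, 0.637, 0.717, -0.189]
ft_force: [-2.5, -0.7, 0.6]
finger_gap: 0.005
grasp_force: 1.2
```

```bash
cat >> h.py <<'E'
def end_fit(c):
    """phi from the free end's vertical face (fallback: latch face)"""
    W=wcloud(c); r=toR(W); z=W[...,2]; B=c["image"].astype(int)
    m=(z>.008)&(z<.03)&(r[...,0]>-.14)&(r[...,0]<-.03)&(r[...,1]>-.12)&(r[...,1]<.068)&(B.max(-1)<140)
    P=r[m].astype(np.float32); out=[]
    rng=np.random.default_rng(0)
    for _ in range(3):
        if len(P)<200: break
        best=None
        for i in range(300):
            a,b=P[rng.integers(len(P),size=2)]; v=b-a; L=np.linalg.norm(v)
            if L<.015: continue
            v/=L; d=abs((P-a)@np.array([-v[1],v[0]])); k=d<.0015
            if best is None or k.sum()>best.sum(): best=k
        Q=P[best]; vx,vy,x0,y0=cv2.fitLine(Q,cv2.DIST_HUBER,0,.001,.001).ravel(); t=(Q-[x0,y0])@np.array([vx,vy]); e=np.percentile(t,[1,99])
        out.append((len(Q),round(float(np.arctan(vx/vy)),3),[x0+e[0]*vx,y0+e[0]*vy],[x0+e[1]*vx,y0+e[1]*vy])); P=P[~best]
    return out
E
sed -i 's/^print(face_fit.*/[print(q) for q in end_fit(c)]/' look.py; python3 look.py w13
python3 - <<'E'
from h import *
from workcell import bot
R,t,a,L=toolstate(bot.get_obs()); print(clear(t,a,L,scene_pts()))
E
```

```text
j [ 0.5813  0.3867 -0.5103  2.0476  1.0251  0.913  -0.4934] tcp [ 0.499  -0.2106  0.1745] tip [ 0.5105 -0.3089  0.0217] [-0.0567 -0.0658] -83.35373631100381 32.948485343863155 F [-2.4897 -0.7229  0.5993]
(5462, -0.5, [np.float64(-0.11730870579719416), np.float64(0.011355569465142781)], [np.float64(-0.07980519760063692), np.float64(-0.0572325322433151)])
(168, -0.361, [np.float64(-0.10275177894819407), np.float64(0.022623982374146145)], [np.float64(-0.06658810527195025), np.float64(-0.07322357397518384)])
(114, -0.576, [np.float64(-0.11595880534178707), np.float64(0.013534311678129872)], [np.float64(-0.06430621805931801), np.float64(-0.06600578682080792)])
{'finger': (86, [0.428, -0.369, 0.014]), 'body': (20, [0.422, -0.199, 0.1]), 'neck': (27, [0.425, -0.196, 0.102]), 'wrist': (33, [0.55, -0.27, 0.206]), 'elbow': (178, [0.58, -0.262, 0.216])}
```

```bash
python3 - <<'E'
from h import *
plan([(-.066,-.047,.022,-82,30,8),(-.070,-.038,.022,-82,28,6),(-.070,-.030,.022,-82,28,6)])
E
```

```text
(-0.066, -0.047, 0.022, -82, 30) rows 8 dpos [0.0019, 0.0007, 0.0006] drot [0.0065, 0.0008, 0.0028] {'finger': 87, 'body': 18, 'neck': 33, 'wrist': 34, 'elbow': 180}
(-0.07, -0.038, 0.022, -82, 28) rows 6 dpos [0.0014, 0.0001, 0.0005] drot [0.0058, 0.0008, 0.0] {'finger': 88, 'body': 18, 'neck': 30, 'wrist': 32, 'elbow': 180}
(-0.07, -0.03, 0.022, -82, 28) rows 6 dpos [0.0013, 0.0003, 0.0] drot [0.0, 0.0, 0.0] {'finger': 82, 'body': 20, 'neck': 30, 'wrist': 32, 'elbow': 180}
```

Emit:
send_rows(
  deltas=[
    {"delta_pos": [0.0019, 0.0007, 0.0006], "delta_rot": [0.0065, 0.0008, 0.0028], "gripper": -1},
    {"delta_pos": [0.0019, 0.0007, 0.0006], "delta_rot": [0.0065, 0.0008, 0.0028], "gripper": -1},
    {"delta_pos": [0.0019, 0.0007, 0.0006], "delta_rot": [0.0065, 0.0008, 0.0028], "gripper": -1},
    {"delta_pos": [0.0019, 0.0007, 0.0006], "delta_rot": [0.0065, 0.0008, 0.0028], "gripper": -1},
    {"delta_pos": [0.0019, 0.0007, 0.0006], "delta_rot": [0.0065, 0.0008, 0.0028], "gripper": -1},
    {"delta_pos": [0.0019, 0.0007, 0.0006], "delta_rot": [0.0065, 0.0008, 0.0028], "gripper": -1},
    {"delta_pos": [0.0019, 0.0007, 0.0006], "delta_rot": [0.0065, 0.0008, 0.0028], "gripper": -1},
    {"delta_pos": [0.0019, 0.0007, 0.0006], "delta_rot": [0.0065, 0.0008, 0.0028], "gripper": -1},
    {"delta_pos": [0, 0, 0], "delta_rot": [0, 0, 0], "gripper": -1},
  ],
)

```text
time: 12.63
ee_pos: [0.5147, -0.2051, 0.1795]
ee_rot: [0.195, 0.634, 0.729, -0.17]
ft_force: [-2.3, -0.4, -0.3]
finger_gap: 0.004
grasp_force: 1.0
```

```bash
python3 look.py w14
```

```text
j [ 0.5985  0.3976 -0.5331  2.0081  0.9635  0.9061 -0.4152] tcp [ 0.5147 -0.2051  0.1795] tip [ 0.5274 -0.2951  0.0219] [-0.0659 -0.046 ] -81.93474502962653 29.98816968226462 F [-2.2889 -0.4115 -0.2927]
(4969, -0.279, [np.float64(-0.1122882286065502), np.float64(0.03705479093855562)], [np.float64(-0.09112842855584073), np.float64(-0.03674801892355629)])
(154, -0.053, [np.float64(-0.0793675601813982), np.float64(-0.03808638671725827)], [np.float64(-0.07850181565009146), np.float64(-0.054309652799017616)])
(86, -0.391, [np.float64(-0.11043153273499338), np.float64(0.03952431633842435)], [np.float64(-0.07375998783021025), np.float64(-0.04955697384100782)])
```

Emit:
send_rows(
  deltas=[
    {"delta_pos": [0.0014, 0.0001, 0.0005], "delta_rot": [0.0058, 0.0008, 0], "gripper": -1},
    {"delta_pos": [0.0014, 0.0001, 0.0005], "delta_rot": [0.0058, 0.0008, 0], "gripper": -1},
    {"delta_pos": [0.0014, 0.0001, 0.0005], "delta_rot": [0.0058, 0.0008, 0], "gripper": -1},
    {"delta_pos": [0.0014, 0.0001, 0.0005], "delta_rot": [0.0058, 0.0008, 0], "gripper": -1},
    {"delta_pos": [0.0014, 0.0001, 0.0005], "delta_rot": [0.0058, 0.0008, 0], "gripper": -1},
    {"delta_pos": [0.0014, 0.0001, 0.0005], "delta_rot": [0.0058, 0.0008, 0], "gripper": -1},
    {"delta_pos": [0.0013, 0.0003, 0], "delta_rot": [0, 0, 0], "gripper": -1},
    {"delta_pos": [0.0013, 0.0003, 0], "delta_rot": [0, 0, 0], "gripper": -1},
    {"delta_pos": [0.0013, 0.0003, 0], "delta_rot": [0, 0, 0], "gripper": -1},
    {"delta_pos": [0, 0, 0], "delta_rot": [0, 0, 0], "gripper": -1},
  ],
)

```text
time: 13.52
ee_pos: [0.5263, -0.2034, 0.1823]
ee_rot: [0.182, 0.637, 0.732, -0.159]
ft_force: [-6.7, 2.6, 2.4]
finger_gap: 0.002
grasp_force: 2.7
```

```bash
python3 look.py w15
```

```text
j [ 0.6083  0.4129 -0.5457  1.9735  0.9197  0.9145 -0.3715] tcp [ 0.5263 -0.2034  0.1823] tip [ 0.538  -0.288   0.0216] [-0.0703 -0.034 ] -82.13360717021921 28.005200349018335 F [-6.7284  2.6423  2.3856]
(4588, -0.149, [np.float64(-0.10678418967292037), np.float64(0.05156086234144108)], [np.float64(-0.09542555496424777), np.float64(-0.02434895190163658)])
(170, 0.07, [np.float64(-0.0837251627217266), np.float64(-0.0422910456633368)], [np.float64(-0.08258720485944396), np.float64(-0.025951384119740618)])
(94, 0.13, [np.float64(-0.08121350640487386), np.float64(-0.04221884644538789)], [np.float64(-0.07922741687913548), np.float64(-0.02706149467798245)])
```

Emit:
send_rows(
  deltas=[
    {"delta_pos": [0.0013, 0.0002, 0], "delta_rot": [0, 0, 0], "gripper": -1},
    {"delta_pos": [0.0013, 0.0002, 0], "delta_rot": [0, 0, 0], "gripper": -1},
    {"delta_pos": [0.0013, 0.0002, 0], "delta_rot": [0, 0, 0], "gripper": -1},
    {"delta_pos": [0.0013, 0.0002, 0], "delta_rot": [0, 0, 0], "gripper": -1},
    {"delta_pos": [0.0013, 0.0002, 0], "delta_rot": [0, 0, 0], "gripper": -1},
    {"delta_pos": [0, 0, 0], "delta_rot": [0, 0, 0], "gripper": -1},
  ],
)

```text
time: 14.07
ee_pos: [0.5328, -0.202, 0.1821]
ee_rot: [0.182, 0.636, 0.732, -0.159]
ft_force: [-5.4, 1.8, 1.8]
finger_gap: 0.003
grasp_force: 3.0
```

```bash
python3 look.py w16
```

```text
j [ 0.6015  0.4236 -0.5455  1.9591  0.9207  0.922  -0.3721] tcp [ 0.5328 -0.202   0.1821] tip [ 0.5445 -0.2866  0.0214] [-0.07   -0.0274] -82.1211406396517 27.97971389851408 F [-5.4491  1.7937  1.8477]
(4516, -0.075, [np.float64(-0.10268503418703756), np.float64(0.05914753761042224)], [np.float64(-0.09691079558655777), np.float64(-0.01734215471895669)])
(177, 0.005, [np.float64(-0.0831725003247984), np.float64(-0.03568900481506913)], [np.float64(-0.08308871325140431), np.float64(-0.0187047973604742)])
(94, -0.227, [np.float64(-0.10020191319199806), np.float64(0.061688214597101165)], [np.float64(-0.07868121718223167), np.float64(-0.03152259421795753)])
```

Emit:
send_rows(
  deltas=[
    {"delta_pos": [0.0008, 0.0002, 0], "delta_rot": [0, 0, 0], "gripper": -1},
    {"delta_pos": [0.0008, 0.0002, 0], "delta_rot": [0, 0, 0], "gripper": -1},
    {"delta_pos": [0.0008, 0.0002, 0], "delta_rot": [0, 0, 0], "gripper": -1},
    {"delta_pos": [0.0008, 0.0002, 0], "delta_rot": [0, 0, 0], "gripper": -1},
    {"delta_pos": [0.0008, 0.0002, 0], "delta_rot": [0, 0, 0], "gripper": -1},
    {"delta_pos": [0, 0, 0], "delta_rot": [0, 0, 0], "gripper": -1},
  ],
)

```text
time: 14.62
ee_pos: [0.537, -0.2012, 0.1822]
ee_rot: [0.182, 0.636, 0.732, -0.159]
ft_force: [-4.2, 1.5, 0.2]
finger_gap: 0.003
grasp_force: 1.9
```

```bash
python3 look.py w17
```

```text
j [ 0.5971  0.43   -0.5453  1.9499  0.9216  0.9265 -0.373 ] tcp [ 0.537  -0.2012  0.1822] tip [ 0.5488 -0.2858  0.0215] [-0.0698 -0.023 ] -82.04391871537295 27.98758905018869 F [-4.2197  1.4616  0.1885]
(4427, -0.025, [np.float64(-0.09963730522128898), np.float64(0.06446344638946268)], [np.float64(-0.09770027324745185), np.float64(-0.012347842697644482)])
(171, 0.293, [np.float64(-0.08537582966468409), np.float64(-0.030813107933782995)], [np.float64(-0.08029110008684553), np.float64(-0.013933332818914198)])
(95, -0.166, [np.float64(-0.09803057672174319), np.float64(0.06614962659665467)], [np.float64(-0.08166590072380739), np.float64(-0.03136260555796491)])
```

Emit:
send_rows(
  deltas=[
    {"delta_pos": [0.0006, 0.0001, 0], "delta_rot": [0, 0, 0], "gripper": -1},
    {"delta_pos": [0.0006, 0.0001, 0], "delta_rot": [0, 0, 0], "gripper": -1},
    {"delta_pos": [0.0006, 0.0001, 0], "delta_rot": [0, 0, 0], "gripper": -1},
    {"delta_pos": [0, 0, 0], "delta_rot": [0, 0, 0], "gripper": -1},
  ],
)

```text
time: 15.0
ee_pos: [0.5388, -0.2009, 0.1822]
ee_rot: [0.182, 0.636, 0.732, -0.159]
ft_force: [-5.4, 1.8, -0.3]
finger_gap: -0.0
grasp_force: 2.1
```

```bash
python3 look.py w18; python3 - <<'E'
from h import *
c=load("w18.npz"); W=wcloud(c); r=toR(W); z=W[...,2]; 
m=(abs(z-.018)<.004)&(r[...,0]>-.1)&(r[...,0]<-.035)&(r[...,1]>.06)&(r[...,1]<.095)&(c["image"].max(-1)>110)
P=r[m].astype(np.float32); print(len(P)); 
if len(P)>20: print(cv2.minAreaRect(P),cv2.boxPoints(cv2.minAreaRect(P)))
E
```

```text
j [ 0.5953  0.4328 -0.5452  1.9459  0.9219  0.9286 -0.3732] tcp [ 0.5388 -0.2009  0.1822] tip [ 0.5506 -0.2855  0.0215] [-0.0697 -0.0212] -82.04801935825223 27.98919523863207 F [-5.4048  1.8393 -0.2784]
(4377, -0.006, [np.float64(-0.09838865306394251), np.float64(0.06641175147358389)], [np.float64(-0.09796275213967855), np.float64(-0.01005559004977083)])
(176, 0.002, [np.float64(-0.08238647871588554), np.float64(-0.029395863464902444)], [np.float64(-0.08235112182554753), np.float64(-0.012034528138424802)])
(88, 0.529, [np.float64(-0.08652051233824717), np.float64(-0.02894615862280797)], [np.float64(-0.07732741595640658), np.float64(-0.013220111441588718)])
605
((-0.06939908862113953, 0.08181538432836533), (0.06334089487791061, 0.01612507924437523), 10.962929725646973) [[-0.102   0.0837]
 [-0.099   0.0679]
 [-0.0368  0.0799]
 [-0.0398  0.0958]]
```

Emit:
send_rows(
  deltas=[
    {"delta_pos": [0.0005, 0.0001, 0], "delta_rot": [0, 0, 0], "gripper": -1},
    {"delta_pos": [0.0005, 0.0001, 0], "delta_rot": [0, 0, 0], "gripper": -1},
    {"delta_pos": [0, 0, 0], "delta_rot": [0, 0, 0], "gripper": -1},
  ],
)

```text
time: 15.3
ee_pos: [0.5397, -0.2007, 0.1822]
ee_rot: [0.182, 0.637, 0.732, -0.159]
ft_force: [-5.1, 3.2, 0.7]
finger_gap: 0.006
grasp_force: 2.2
```

Emit:
send_rows(
  deltas=[
    {"delta_pos": [0.0005, 0.0001, 0], "delta_rot": [0, 0, 0], "gripper": -1},
    {"delta_pos": [0.0005, 0.0001, 0], "delta_rot": [0, 0, 0], "gripper": -1},
    {"delta_pos": [0, 0, 0], "delta_rot": [0, 0, 0], "gripper": -1},
  ],
)

```text
time: 15.55
ee_pos: [0.5402, -0.2006, 0.1821]
ee_rot: [0.182, 0.637, 0.732, -0.159]
ft_force: [-8.7, 3.7, 4.4]
finger_gap: 0.003
grasp_force: 3.7
```

```bash
python3 look.py w19
```

```text
j [ 0.5933  0.4358 -0.545   1.942   0.9218  0.9321 -0.3734] tcp [ 0.5402 -0.2006  0.1821] tip [ 0.5518 -0.2853  0.0214] [-0.0696 -0.02  ] -82.24380176771778 27.99903147247454 F [-8.6989  3.7441  4.3881]
(4356, 0.007, [np.float64(-0.09806644957346598), np.float64(-0.008877961578717473)], [np.float64(-0.09755588257010647), np.float64(0.06693514019685684)])
(179, 0.048, [np.float64(-0.08300546697234422), np.float64(-0.028410150457675244)], [np.float64(-0.0821574129803515), np.float64(-0.010777528284839593)])
(86, -1.2, [np.float64(-0.09621956391664091), np.float64(-0.009424344821238542)], [np.float64(-0.0775958633127097), np.float64(-0.01665927540895288)])
```

View pics/w19.png

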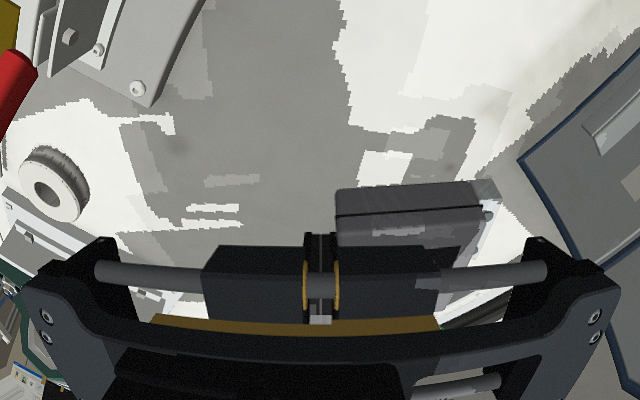

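The view shows the case squared up against the bar: free end face from (335,190) to (490,185), bar at (487,190). The force rise confirms light contact. Backing off and withdrawing.

Emit:
send_rows(
  deltas=[
    {"delta_pos": [-0.001, -0.0002, 0], "delta_rot": [0, 0, 0], "gripper": -1},
    {"delta_pos": [-0.003, -0.0007, 0], "delta_rot": [0, 0, 0], "gripper": -1},
    {"delta_pos": [-0.005, -0.0012, 0], "delta_rot": [0, 0, 0], "gripper": -1},
    {"delta_pos": [-0.006, -0.0015, 0], "delta_rot": [0, 0, 0], "gripper": -1},
    {"delta_pos": [0, 0, 0], "delta_rot": [0, 0, 0], "gripper": -1},
    {"delta_pos": [-0.0013, 0.0093, 0.0177], "delta_rot": [0, 0, 0], "gripper": -1},
    {"delta_pos": [-0.0013, 0.0093, 0.0177], "delta_rot": [0, 0, 0], "gripper": -1},
    {"delta_pos": [-0.0013, 0.0093, 0.0177], "delta_rot": [0, 0, 0], "gripper": -1},
    {"delta_pos": [-0.0013, 0.0093, 0.0177], "delta_rot": [0, 0, 0], "gripper": -1},
    {"delta_pos": [-0.0013, 0.0093, 0.0177], "delta_rot": [0, 0, 0], "gripper": -1},
    {"delta_pos": [-0.0013, 0.0093, 0.0177], "delta_rot": [0, 0, 0], "gripper": -1},
    {"delta_pos": [-0.0013, 0.0093, 0.0177], "delta_rot": [0, 0, 0], "gripper": -1},
    {"delta_pos": [-0.0013, 0.0093, 0.0177], "delta_rot": [0, 0, 0], "gripper": -1},
    {"delta_pos": [0, 0, 0], "delta_rot": [0, 0, 0], "gripper": -1},
    {"delta_pos": [0, 0, 0], "delta_rot": [0, 0, 0], "gripper": -1},
  ],
)

```text
time: 16.85
ee_pos: [0.5157, -0.1301, 0.3251]
ee_rot: [0.184, 0.636, 0.732, -0.158]
ft_force: [-0.3, -0.3, -0.4]
finger_gap: 0.005
grasp_force: 0.0
```

```bash
python3 look.py w20; python3 - <<'E'
from h import *
c=load("w20.npz"); W=wcloud(c); r=toR(W); z=W[...,2]
m=(abs(z-.034)<.005)&(r[...,0]>-.13)&(r[...,0]<.02)&(r[...,1]>-.03)&(r[...,1]<.085)
m=cv2.morphologyEx(m.astype(np.uint8),cv2.MORPH_OPEN,np.ones((3,3))); n,l,s,_=cv2.connectedComponentsWithStats(m); k=1+np.argmax(s[1:,4]); P=r[l==k].astype(np.float32)
print(cv2.minAreaRect(P),cv2.boxPoints(cv2.minAreaRect(P)))
m=(abs(z-.018)<.004)&(r[...,0]>-.11)&(r[...,0]<-.025)&(r[...,1]>.066)&(r[...,1]<.1)
n,l,s,_=cv2.connectedComponentsWithStats(m.astype(np.uint8)); k=1+np.argmax(s[1:,4]); P=r[l==k].astype(np.float32); print("bar",len(P),cv2.boxPoints(cv2.minAreaRect(P)))
E
```

```text
j [ 0.6056  0.1778 -0.6621  1.912   0.669   1.1345 -0.2126] tcp [ 0.5157 -0.1301  0.3251] tip [ 0.528  -0.2149  0.1646] [-0.1436 -0.0261] -81.7318025614692 28.1047887995577 F [-0.308  -0.2843 -0.3578]
(970, 0.006, [np.float64(-0.09794823910356142), np.float64(-0.009415526946459016)], [np.float64(-0.09750735981484218), np.float64(0.0669698472345847)])
((-0.04315076395869255, 0.029323041439056396), (0.08007960766553879, 0.11139131337404251), 89.16957092285156) [[-0.0994 -0.0099]
 [ 0.012  -0.0115]
 [ 0.0131  0.0686]
 [-0.0983  0.0702]]
bar 456 [[-0.1003  0.0847]
 [-0.0977  0.0661]
 [-0.0359  0.0746]
 [-0.0385  0.0933]]
```

View pics/w20.png

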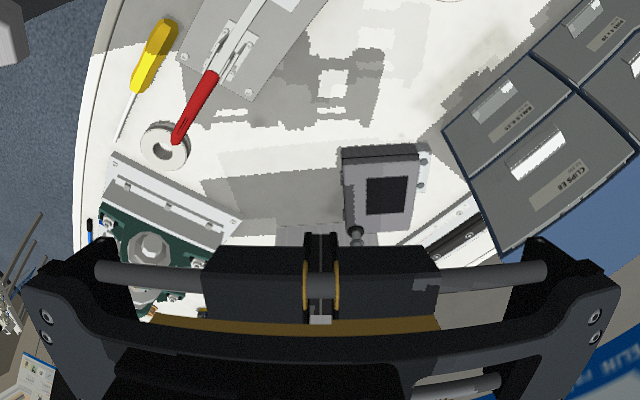

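The view shows the case flush along the bar at (420,165), with its corner still under the foot at (355,232) and the ring and clamp untouched. The arm is clear, so I'll hand in.

```bash
python3 -c "
from workcell import bot
print(bot.sign_off())"
```

```text
the job is handed in; nothing more can be done
None
```

I turned the case the quarter turn and left its latch side flush along the stop bar, with the pinned corner still under the foot and the arm clear. I handed the job in at about 17 s; no verdict came back.

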